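# Pack, pin shut and log the rescue hardware bin

## Robot

A 7-joint arm with a two-finger parallel gripper is mounted at the origin on the work surface. World frame = base frame: x ahead of the robot, y to its left, z up, the work surface at z = 0. Lengths are in m, angles in rad, forces in N, time in s.
With the tool pointing down it reaches from about 0.425 to 0.925 m from the base axis. Payload 6.8 kg.
Tool frame: the origin (TCP) lies on the centre line of the jaws, within the pads' length; the fingertips stand 19 mm ahead of it and the grasp point (between the pads) is the TCP (r.tip_extent is the y of the fingertips in the tool frame, in m); y points along the fingers, z is the direction in which the jaws open and shut, and the axes are right-handed (so a half turn about y gives the same grasp; the last joint's range is limited). The gripper opens to 85 mm and grips with 20 to 120 N. Pads are 22 mm wide; open, the fingers measure 114 mm over their backs; the gripper's body (76 mm by 85 mm) begins 54 mm behind the grasp point. The pads swing forward as they close: fully open they stand 13 mm farther back than shut.
Start: joints at [1.099, 0.477, 0.022, 1.555, -0.011, 1.109, -0.083], TCP at [0.24, -0.631, 0.25] pointing down, gripper open.
Joint ranges: [-2.96, 2.96], [-0.34, 2.1], [-1.41, 1.46], [0.24, 2.44], [-1.37, 4.51], [0.17, 1.92], [-2.96, 2.96]. Speed limits (rad/s): [2.39, 2.39, 3.14, 3.14, 3.14, 3.14, 3.14].

## Interface

Orientations are given as a rotation vector (axis times angle).
In Python, from bench import r gives the robot as it stands. The module is installed in compiled form; this text tells all that it offers.
- The arm moves only by the tool jog_arm, never from a script. Its argument "motion" is a list of rows, each a list of 3 entries, a list of its own where there are three numbers: the opening, from 0 (shut) to 1 (fully open), then the shift along the tool's x, y, z in m, then the turn, a rotation vector about the tool's x, y, z in degrees. A call has 1 to 10 rows; each row shifts and turns the commanded pose from where the row before left it, along the tool's axes as they then stand; what a row does not reach is not made up. A row lasts 1/12 s, in which the tool goes at most 41.7 mm and 7.16 degrees, less where a joint would pass 70% of its speed; a pose out of reach is approached as far as the arm can. A call with a gripper value outside its range is refused whole. The fingers move at their own pace and stop on an object; "force" is the grip in N (left out, the last holds). Time passes only in rows, so rows that do not move let the fingers close. It gives the time, the measured TCP pose, the force and the opening at its end, in the units of the state.
- r.get_obs(): the state, without advancing time (a new reading comes with each control period).
- r.grab_frame(name): name is "scene" or "top"; returns a dict with "image" (384x512x3 uint8, red, green, blue), "range_z" (384x512 float32, m along the optical axis (not along the pixel's ray), 0 where there is no reading), "fx", "fy", "cx", "cy" (pixels), "xyz" and "orientation" of the camera in the world. Camera axes: x right, y down, z forward; pixel columns grow to the right and rows downward; lengths in m; the calibration is good to about 2 mm. A picture is of the moment at which its call begins.
- r.hand_in(): hands the job in, once; it reports no verdict.
The state is a dict: "clock": time; "joints": joint angles; "qvel": joint speeds; "tau": joint torques, N m; "tcp_pos": TCP position; "orientation": TCP orientation; "contact_force": force on the tool from outside, world axes, zero at the start; "moment": the same for the moment, N m; "grip_width": finger opening in m.
Only numpy, scipy, OpenCV 4.12 (cv2) and the standard library are available. Lean on these libraries where they do the work, as an engineer would, in place of code of your own. Each camera call takes 0.05 s, during which the arm holds its last target.

## Task

Pack all the rescue hardware that is laid out on the grey mat into the green steel bin, close the bin's front flap and lock it with both lock pins from the wooden block, each pushed fully home through flap and bin. Then log the packed and pinned bin: take the stick scanner from its holder, hold it steady and square over the middle of the bar-code label for a full second at reading distance, and stand it nose down in its holder again. Leave everything else on the counter alone.

Things in the scene. Friction and masses are not known exactly. Their poses are not given: they have to be found in the camera images.
- bin: Green steel bin, open on top, fixed. Origin: centre of its underside; x from the flap front to the rear, y to its left, z up. Inside x -78..74, y +-115 mm, floor 4 mm thick; side and rear walls 4 mm thick, 60 mm high. Flanges along the top of both side walls reach out to y +-147. A sloping label holder stands on the rear wall, up to z 93 mm.
- flap (a joint): Front flap of the bin, steel, 238 mm wide (294 at its top), hinged at its lower edge: hinge line in the bin frame x -80, z 4 mm, along y. 0 rad = upright, shut (end stop); grows as the top swings out and down (limit 1.45). 60 mm high; outer face 4 mm outside the hinge line. Stiff hinge (0.09 N m friction), stays where left: push its outer face to shut it.
- hole_left (a point): Left lock-pin hole, bin frame x -63, y +133, z 64.5 mm, fixed to the bin. Both top corners of the flap carry an inward tab (32 x 28 x 4 mm, 11 mm hole); with the flap shut the tab lies over the drilled flange of the bin (4 mm thick, 10.5 mm hole), holes in line. This point: centre of the hole at the shut tab's top face. Vertical, open below.
- hole_right (a point): The same for the right hole (bin frame x -63, y -133, z 64.5 mm).
- label: Paper bar-code label 40 x 78 mm on the sloping holder at the rear of the bin. Origin: middle of the label's face, at bin frame x 90, y 0, z 80 mm; z axis: normal out of the face, pointing up and 30 degrees towards the flap side; y axis along the bin's y.
- pin1: Loose steel lock pin, upright, at first in the wooden block. Origin: on the axis at the underside of its collar; z up. Below: shank 8 mm thick, 30 mm long, then a tip 5 mm thick and long. Above: collar 20 mm wide, 4 mm thick, dark round grip 14 mm thick (z 4..28 mm), thin pull ring on top. 60 g. Either pin fits either hole; home = collar on the tab.
- pin2: Second lock pin, same as pin1.
- pin_block: Beech spacer block 110 (x) x 45 (y) x 45 (z) mm, fixed, origin: centre of its underside. Two upright 10 mm through holes at x -26 and +26 mm hold the pins, collars resting on the top at z 45 mm.
- scanner: Stick bar-code scanner, upright grey bar 40 (x) x 30 (y) x 150 (z) mm, narrower black nose on its lowest 24 mm, 130 g. Origin: middle of the reading window in the nose's end; z axis from the nose up along the stick. It stands nose down in the holder and reads along -z.
- focus (a point): Reading point of the scanner, on its axis 60 mm in front of the window: it reads when this point lies on the middle of the label (within 28 mm), the stick square to the label's face (within 0.3 rad) and still.
- holder: Black desk holder for the scanner, fixed, open on top; origin: centre of its underside. Foot 90 x 80 x 6 mm, pocket 56 (x) x 46 (y) mm outside, 48 x 38 mm inside, 56 mm high; the scanner's window rests 6 mm above the counter.
- carabiner: Chrome oval screw-gate carabiner lying flat, 109 (x) x 57 (y) x 12 mm (gate sleeve to 17 mm high), 180 g, origin: centre of its underside. May be absent.
- descender: Matte black steel figure-of-eight descender lying flat, 14 mm thick, 200 g. Origin: underside of its straight neck (14 mm wide, about 15 mm free length along x); large ring 72 mm wide centred at x -44 mm, small ring 41 mm wide centred at x +28 mm. May be absent.
- rescue_plate: Red aluminium rescue plate with three holes, 104 (x) x 58 (y) x 10 mm, 140 g, lying flat, origin: centre of its underside. May be absent.
- rigging_ring: Aluminium rigging ring lying flat, 62 mm outside, 42 mm inside diameter, 12 mm thick, 60 g, origin: centre of its underside. May be absent.
- tape_roll: Bystander: roll of finger tape, 52 mm diameter, 22 mm high, left of the mat.
- torch: Bystander: black hand torch lying behind the mat, 135 mm long.

How it is judged:
On the way, in this order (a step that is already met when the one before it is completed fails the run):
1. all the hardware laid out is in the bin, the flap is shut and both lock pins are fully home through flap and bin (x of carabiner in the frame of bin between -0.074 and 0.074 m and y of carabiner in the frame of bin between -0.115 and 0.115 m and z of carabiner in the frame of bin between -0.005 and 0.045 m and x of descender in the frame of bin between -0.074 and 0.074 m and y of descender in the frame of bin between -0.115 and 0.115 m and z of descender in the frame of bin between -0.005 and 0.045 m and x of rescue_plate in the frame of bin between -0.074 and 0.074 m and y of rescue_plate in the frame of bin between -0.115 and 0.115 m and z of rescue_plate in the frame of bin between -0.005 and 0.045 m and x of rigging_ring in the frame of bin between -0.074 and 0.074 m and y of rigging_ring in the frame of bin between -0.115 and 0.115 m and z of rigging_ring in the frame of bin between -0.005 and 0.045 m and value of joint flap below 0.06 rad and ((horizontal distance between pin1 and hole_left below 0.005 m and z of pin1 in the frame of bin between 0.059 and 0.069 m and angle between pin1's own z axis and vertical below 0.2 rad) or (horizontal distance between pin2 and hole_left below 0.005 m and z of pin2 in the frame of bin between 0.059 and 0.069 m and angle between pin2's own z axis and vertical below 0.2 rad)) and ((horizontal distance between pin1 and hole_right below 0.005 m and z of pin1 in the frame of bin between 0.059 and 0.069 m and angle between pin1's own z axis and vertical below 0.2 rad) or (horizontal distance between pin2 and hole_right below 0.005 m and z of pin2 in the frame of bin between 0.059 and 0.069 m and angle between pin2's own z axis and vertical below 0.2 rad))), for 0.2 s.
2. the scanner is held steady, square over the middle of the label, at reading distance (all of step 1 and distance between focus and label below 0.028 m and angle between the z axis of scanner and the z axis of label, either way round below 0.3 rad and linear speed of scanner below 0.03 m/s), for 0.8 s.
At the end, for the whole second after the job is handed in: All laid-out hardware lies inside the bin, the flap is shut (0.06 rad), a lock pin stands in each hole with its collar on the tab (5 mm), the label has been read after that, the scanner stands nose down in its holder (15 mm, 0.2 rad), all at rest (all of step 1 and horizontal distance between scanner and holder below 0.015 m and height (world z) of scanner below 0.02 m and angle between scanner's own z axis and vertical below 0.2 rad and linear speed of each of carabiner, descender, rescue_plate, rigging_ring, pin1, pin2, scanner below 0.03 m/s); the robot touches nothing.
It fails at once if a bystander is moved more than 60 mm (distance of any of tape_roll, torch from where it was at the start of the episode above 0.06 m).
Of carabiner, descender, rescue_plate, rigging_ring only 2 to 4 are there at a start; the rules pass over those that are not, and their reading is None.
At some moment in a run one of carabiner, descender, rescue_plate, rigging_ring may be knocked a few centimetres aside while the robot is not near it.
It also fails if it takes over 210 s, if anything falls off the work surface, if the arm or the gripper's body presses on something with over 40 N, if the wrist force passes 120 N, or if a joint passes its speed limit or range.

## Working session

There is one attempt and no reset: what is moved stays moved. The work goes in short steps, Python scripts to look and compute and a tool call to move; the robot and the scene stay as the last step left them, time stands still between calls to the robot, and variables do not carry over. Pictures are saved under pics/ and viewed, and the job is handed in when it is done.

Besides the shell and the picture viewer there is one more tool, called by a JSON object that holds its "api" and its "payload", one argument or row to a line. jog_arm: Moves the arm, as the interface text tells. Its arguments: {"type":"object","properties":{"motion":{"type":"array","items":{"type":"array"}},"force":{"type":"number"}},"required":["motion"]}

```bash
mkdir -p pics; ls
python3 - <<'E'
from bench import r
import cv2
o=r.get_obs()
for k,v in o.items(): print(k,v)
print(r.tip_extent)
for n in("scene","top"):
    f=r.grab_frame(n); cv2.imwrite(f"pics/{n}0.png",cv2.resize(f["image"][:,:,::-1],(800,600)))
    print(n,f["fx"],f["fy"],f["cx"],f["cy"],f["xyz"],f["orientation"])
E
```

```text
pics
clock 0.0
joints [ 1.09888745  0.47783208  0.0223144   1.55647064 -0.01148335  1.10930953
 -0.08307393]
qvel [ 0.00150348  0.00145965  0.0002813   0.00039788  0.00142608 -0.00057997
  0.00111791]
tau [ 2.74934964e-04 -5.96454370e+01  1.60799671e+00 -2.81197768e+01
  1.24534144e-02  9.35180200e-03  1.70994559e-05]
tcp_pos [ 0.23998317 -0.63028591  0.24929566]
orientation [-0.37271316  2.02503388 -2.02127218]
contact_force [-0.02158519  0.08674988 -0.78872827]
moment [ 0.01712468 -0.0118535  -0.05754004]
grip_width 0.08522352776384838
0.019
scene 473.059329487879 473.059329487879 250.70744193576158 188.526849758025 [ 1.11183736 -0.8754807   0.99514436] [-2.25712461 -0.59501025  0.2728987 ]
top 427.3950877998752 427.3950877998752 262.8859428581539 188.98793782448033 [0.43878393 0.0171011  1.21426541] [-2.1597231   2.13242385 -0.19161304]
```

View pics/scene0.png

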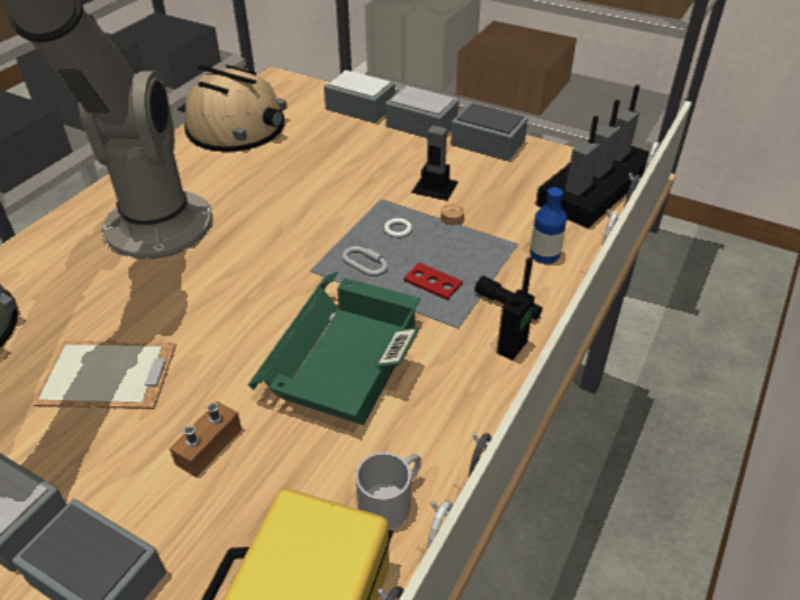

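View pics/top0.png

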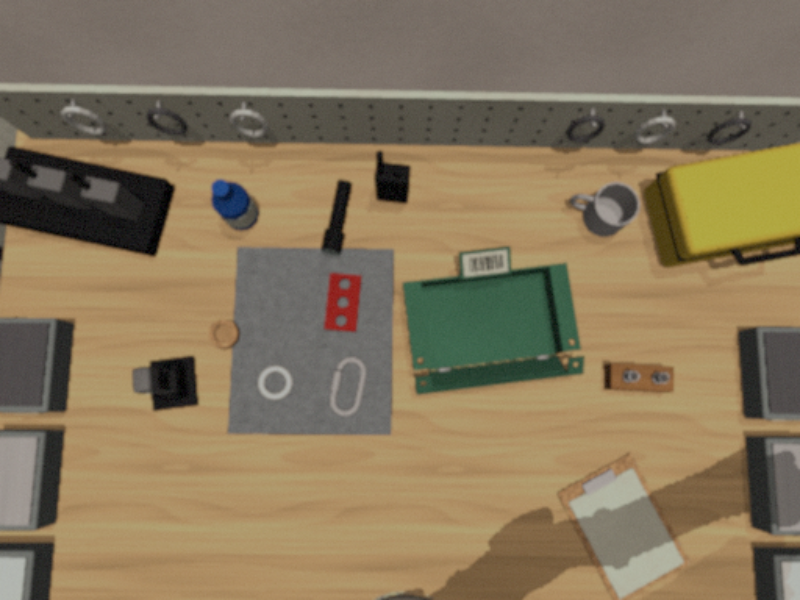

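Carabiner, ring and red plate lie on the mat, and there is no descender. The flap is down at 45° or more. Next I'll write the helpers and take measurements.

```bash
cat > h.py <<'E'
import numpy as np, cv2
from scipy.spatial.transform import Rotation as R
from bench import r
def grab(n):
    f=r.grab_frame(n); f["R"]=R.from_rotvec(f["orientation"]).as_matrix(); f["t"]=np.array(f["xyz"]); return f
def proj(f,p):
    c=(np.atleast_2d(p)-f["t"])@f["R"]; return np.c_[f["fx"]*c[:,0]/c[:,2]+f["cx"], f["fy"]*c[:,1]/c[:,2]+f["cy"]]
def ray(f,uv,z):
    uv=np.atleast_2d(np.asarray(uv,float)); d=np.c_[(uv[:,0]-f["cx"])/f["fx"],(uv[:,1]-f["cy"])/f["fy"],np.ones(len(uv))]@f["R"].T
    s=(z-f["t"][2])/d[:,2]; return f["t"]+d*s[:,None]
def cloud(f):
    v,u=np.mgrid[:384,:512]; Z=f["range_z"]
    c=np.stack([(u-f["cx"])/f["fx"]*Z,(v-f["cy"])/f["fy"]*Z,Z],-1); return c@f["R"].T+f["t"]
def crop(f,u0,v0,u1,v1,name,k=None):
    im=f["image"][v0:v1,u0:u1,::-1]; k=k or min(800/(u1-u0),600/(v1-v0)); cv2.imwrite("pics/"+name,cv2.resize(im,None,fx=k,fy=k,interpolation=cv2.INTER_CUBIC))
E
python3 - <<'E'
from h import *
t=grab("top");s=grab("scene")
for p in [(0,0,0),(.24,-.63,.25),(.6,0,0)]: print(p,proj(t,p),proj(s,p))
C=cloud(t); np.set_printoptions(precision=4,suppress=True)
for n,u,v in [("table",290,330),("mat",200,250),("flange R?",370,200),("binfloor",310,210),("block",409,241),("scanner",90,243),("holder",112,245),("ring",176,245),("flaptop",320,245)]:
    print(n,C[v,u])
crop(t,240,140,450,290,"bin.png")
crop(t,70,150,260,290,"mat.png")
E
```

```text
(0, 0, 0) [[258.79657528 426.35414804]] [[100.81008724 142.86285345]]
(0.24, -0.63, 0.25) [[550.48732121 353.80620391]] [[-50.74739016 242.195171  ]]
(0.6, 0, 0) [[261.46175948 201.07468264]] [[250.82454169 201.96486914]]
table [ 0.2455 -0.0822  0.0002]
mat [0.4592 0.1707 0.0011]
flange R? [ 0.6067 -0.3113  0.0049]
binfloor [ 0.5757 -0.1387  0.0041]
block [ 0.4897 -0.4064  0.0393]
scanner [0.4705 0.42   0.1543]
holder [0.4688 0.3989 0.0551]
ring [ 0.4724  0.2386 -0.0003]
flaptop [ 0.4755 -0.1593  0.0499]
```

View pics/bin.png

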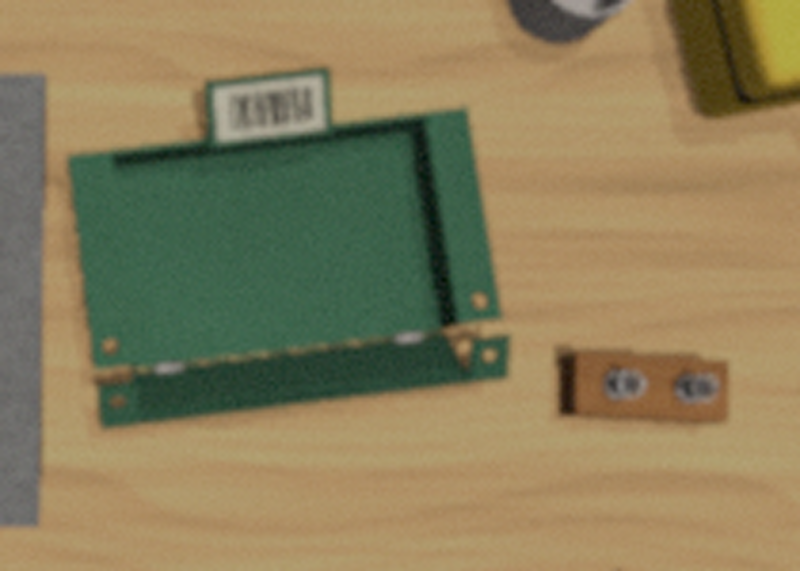

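View pics/mat.png

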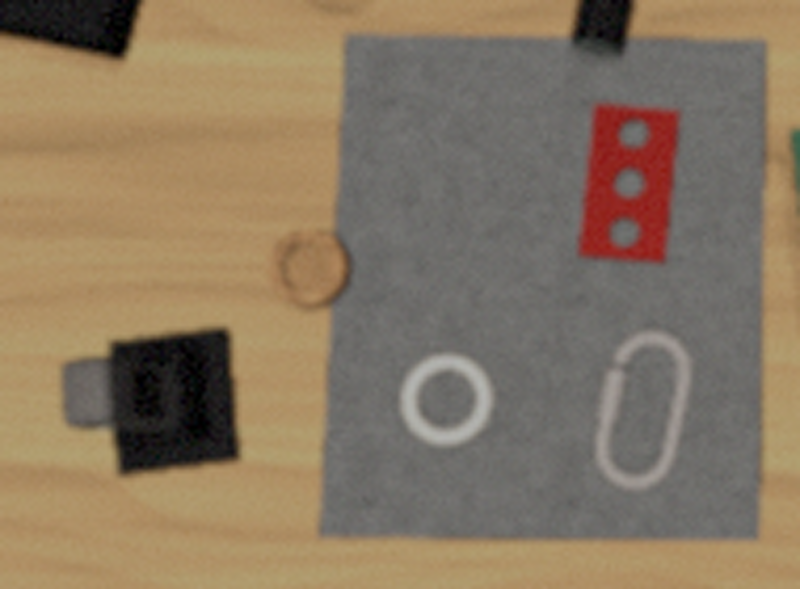

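```bash
cat > meas.py <<'E'
from h import *
np.set_printoptions(precision=4,suppress=True)
t=grab("top");s=grab("scene")
def blob(f,m,box,z,name,holes=False):
    M=np.zeros(m.shape,np.uint8); u0,v0,u1,v1=box; M[v0:v1,u0:u1]=m[v0:v1,u0:u1]
    cs,_=cv2.findContours(M,cv2.RETR_EXTERNAL,cv2.CHAIN_APPROX_NONE)
    c=max(cs,key=cv2.contourArea); P=ray(f,c[:,0,:],z)[:,:2].astype(np.float32)
    rc=cv2.minAreaRect(P*1000); b=cv2.boxPoints(rc)/1000; e1=b[1]-b[0]; e2=b[2]-b[1]; e=e1 if np.linalg.norm(e1)>np.linalg.norm(e2) else e2
    print(name,"centre",np.array(rc[0])/1000,"size",rc[1],"long axis deg",np.degrees(np.arctan2(e[1],e[0])),"px",c[:,0,:].mean(0)); return c
im=t["image"].astype(int); hsv=cv2.cvtColor(t["image"],cv2.COLOR_RGB2HSV)
red=((hsv[...,1]>150)&((hsv[...,0]<8)|(hsv[...,0]>172))).astype(np.uint8)
blob(t,red,(150,150,260,290),.010,"plate")
brt=((im.min(2)>135)&(hsv[...,1]<60)).astype(np.uint8)
blob(t,brt,(160,230,195,265),.012,"ring")
car=((im[...,0]>128)&(hsv[...,1]<50)).astype(np.uint8)
blob(t,car,(205,220,240,270),.010,"carab")
grn=((hsv[...,0]>60)&(hsv[...,0]<95)&(hsv[...,1]>90)).astype(np.uint8)
# holes near
for nm,(u,v) in dict(L=(240+110/3.81,140+345/3.81),Rr=(240+478/3.81,140+300/3.81)).items():
    u=int(round(u));v=int(round(v)); w=im[v-4:v+5,u-4:u+5]; W=np.clip(w[...,0]-w[...,1]+20,0,None); 
    W=np.clip(w[...,0]-60,0,None)*(w[...,0]>70); vv,uu=np.mgrid[v-4:v+5,u-4:u+5]
    p=(np.sum(uu*W)/W.sum(),np.sum(vv*W)/W.sum()); print("hole",nm,p,ray(t,p,.0605))
for nm,p in dict(LR=(68,157),RR=(467,110),LF=(97,367),RF=(500,317)).items(): print("flange corner",nm,ray(t,(240+p[0]/3.81-.5,140+p[1]/3.81-.5),.0605))
lab=((im.min(2)>150)).astype(np.uint8); blob(t,lab,(290,150,335,180),.08,"label")
brown=((hsv[...,0]>5)&(hsv[...,0]<16)&(hsv[...,1]>120)).astype(np.uint8)
blk=((im[...,0]<190)&(im[...,0]-im[...,2]>50)&(hsv[...,0]<14)).astype(np.uint8)
blob(t,blk,(375,225,440,260),.045,"block")
C=cloud(t)
m=((C[...,2]>.12)&(C[...,2]<.2)).astype(np.uint8); blob(t,m,(70,220,130,270),.156,"scanner top")
dk=(im.max(2)<60).astype(np.uint8); blob(t,dk,(94,220,135,270),.006,"foot")
crop(t,80,220,140,270,"hold.png"); crop(s,240,60,310,140,"shold.png"); crop(s,150,160,300,310,"sbin.png")
E
python3 meas.py
```

```text
plate centre [0.6201 0.1208] size (55.508331298828125, 101.7307357788086) long axis deg -4.4816318 px [219.0673 193.0481]
ring centre [0.4735 0.2377] size (55.67626190185547, 57.740535736083984) long axis deg -43.35048 px [175.5    244.5172]
carab centre [0.4684 0.1087] size (54.79916763305664, 103.82258605957031) long axis deg -10.116667 px [222.1978 246.9011]
hole L (np.float64(268.58020750199523), np.float64(230.7637669592977)) [[ 0.5116 -0.0193  0.0605]]
hole Rr (np.float64(365.67637540453075), np.float64(218.85307443365696)) [[ 0.5471 -0.2829  0.0605]]
flange corner LR [[0.6481 0.0128 0.0605]]
flange corner RR [[ 0.6871 -0.2767  0.0605]]
flange corner LF [[ 0.4979 -0.0097  0.0605]]
flange corner RF [[ 0.5369 -0.2964  0.0605]]
label centre [ 0.6771 -0.0992] size (31.374738693237305, 8.092033386230469) long axis deg 6.9129286 px [298.3704 169.6667]
block centre [ 0.4832 -0.455 ] size (3.751352071762085, 7.980893611907959) long axis deg -45.733315 px [427.7143 243.4286]
scanner top centre [0.4717 0.4134] size (41.90941619873047, 41.093353271484375) long axis deg 4.430085 px [ 92.4  242.55]
foot centre [0.4707 0.4196] size (82.91101837158203, 76.83772277832031) long axis deg 7.9616513 px [110.6606 244.789 ]
```

View pics/hold.png

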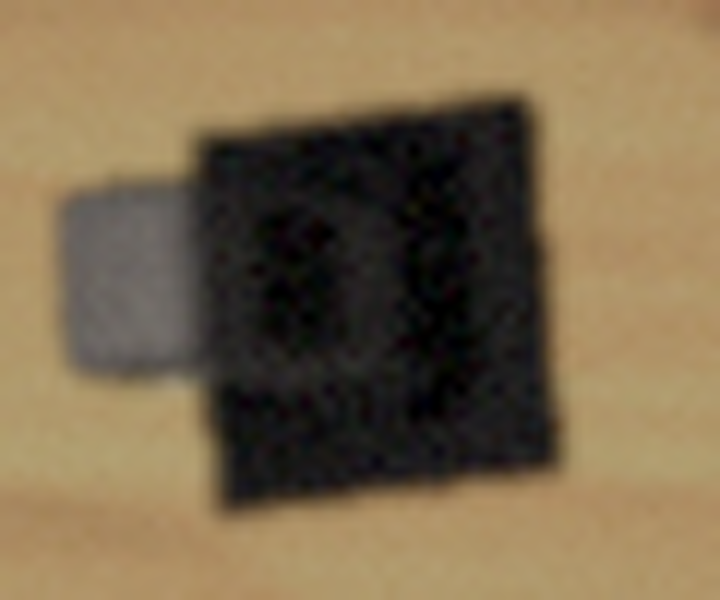

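View pics/sbin.png

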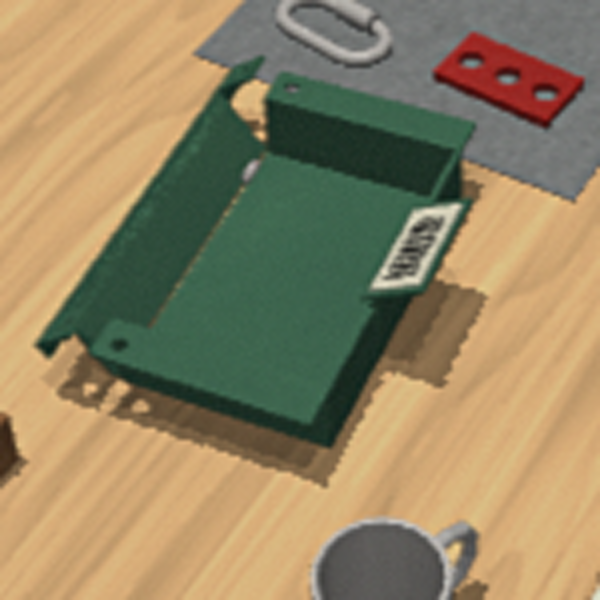

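View pics/shold.png

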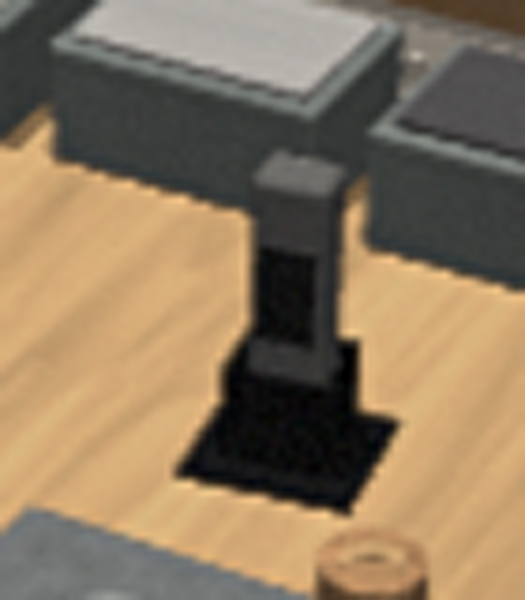

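```bash
cat >> h.py <<'E'
def axes():
    o=r.get_obs(); M=R.from_rotvec(o["orientation"]).as_matrix(); return np.array(o["tcp_pos"]),M,o
def plan(pos,jaw=None,down=True):
    """print shift along present tool axes after turning; jaw: world deg of jaw line"""
    p,M,o=axes(); print("tcp",p.round(4),"x",M[:,0].round(3),"y",M[:,1].round(3),"z",M[:,2].round(3),"F",np.round(o["contact_force"],1),"w",round(o["grip_width"],4))
    if down:
        a=M[:,1]; 
        Rt=M
        z=M[:,2]-0; y=np.array([0,0,-1.])
        cur=np.degrees(np.arctan2(z[1],z[0]))
        j=cur if jaw is None else jaw+180*round((cur-jaw)/180)
        zt=np.array([np.cos(np.radians(j)),np.sin(np.radians(j)),0]); T=np.c_[np.cross(y,zt),y,zt]
    else: T=down_R
    rv=R.from_matrix(M.T@T).as_rotvec(degrees=True); print("turn (tool, deg)",rv.round(2))
    d=np.array(pos)-p; print("shift in target axes mm",(T.T@d*1000).round(1)," in present axes",(M.T@d*1000).round(1)); return T
E
python3 - <<'E'
from h import *
np.set_printoptions(precision=4,suppress=True)
t=grab("top")
k=12
pc=lambda u,v:(80+u/k-.5,220+v/k-.5)
c=[ray(t,pc(*p),.006)[0] for p in [(530,95),(557,465),(225,510),(195,130)]]
print("foot",np.array(c),np.mean(c,0), [np.linalg.norm(c[i]-c[i-1]) for i in range(4)])
d=c[0]-c[1]; print("foot x deg",np.degrees(np.arctan2(d[1],d[0])))
print("scanner top",ray(t,pc(128,280),.156))
b=lambda u,v:(240+u/3.81-.5,140+v/3.81-.5)
q=[ray(t,b(*p),.045)[0] for p in [(575,350),(728,362),(727,422),(572,412)]]; print("block",np.mean(q,0),np.array(q))
print("pin tops z .073", ray(t,b(625,383),.073),ray(t,b(697,388),.073))
plan((.5,0,.2),90)
crop(t,380,215,440,260,"block.png")
E
```

```text
foot [[0.5194 0.3859 0.006 ]
 [0.4341 0.3743 0.006 ]
 [0.423  0.4498 0.006 ]
 [0.5103 0.463  0.006 ]] [0.4717 0.4182 0.006 ] [np.float64(0.07770611568074166), np.float64(0.08605870317220624), np.float64(0.07629297146414024), np.float64(0.08824764050285624)]
foot x deg 7.726725575574795
scanner top [[0.4708 0.419  0.156 ]]
block [ 0.4897 -0.4078  0.045 ] [[ 0.5151 -0.3542  0.045 ]
 [ 0.5078 -0.4647  0.045 ]
 [ 0.465  -0.4618  0.045 ]
 [ 0.4708 -0.3504  0.045 ]]
pin tops z .073 [[ 0.4906 -0.3797  0.073 ]] [[ 0.4877 -0.4303  0.073 ]]
tcp [ 0.2402 -0.6307  0.25  ] x [-0.935 -0.356  0.   ] y [-0.  0. -1.] z [ 0.356 -0.935 -0.   ] F [-1.  -0.6  0.9] w 0.0858
turn (tool, deg) [ 0.03 20.84  0.01]
shift in target axes mm [-259.8   50.  -630.7]  in present axes [-467.3   50.3 -497. ]
```

View pics/block.png

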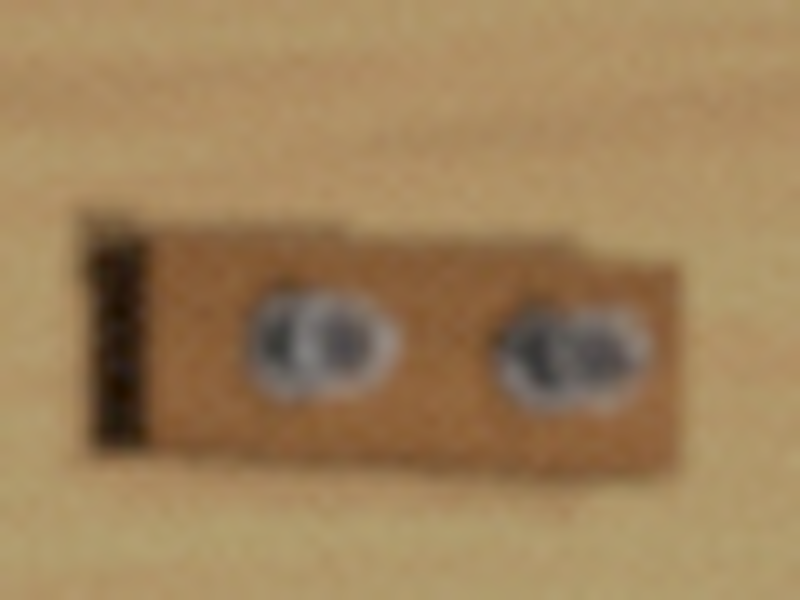

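{"api": "jog_arm", "payload": {
  "motion": [
    [1,[0,0,0],[0,6.2,0]],
    [1,[0,0,0],[0,6.2,0]],
    [1,[0,0,0],[0,6.2,0]],
    [1,[0,0,0],[0,6.2,0]],
    [1,[0,0,0],[0,6.2,0]],
    [1,[-0.03,0,0],[0,0,0]],
    [1,[-0.035,0,0],[0,0,0]],
    [1,[-0.035,0,0],[0,0,0]]
  ],
  "force": 40
}}

```text
clock: 1.02
tcp_pos: [0.3389, -0.649, 0.2507]
orientation: [-0.191, -2.127, 2.128]
contact_force: [1.1, -0.6, 1.3]
grip_width: 0.0858
```

Run:
```python
from h import *
plan((.4684,.1087,.15),80)
```

```text
tcp [ 0.3389 -0.649   0.2507] x [-0.984  0.178  0.   ] y [-0. -0. -1.] z [-0.178 -0.984  0.001] F [ 1.1 -0.6  1.3] w 0.0858
turn (tool, deg) [-0.03 -0.27  0.  ]
shift in target axes mm [   4.   100.7 -768.6]  in present axes [   7.7  100.3 -768.7]
```

{"api": "jog_arm", "payload": {
  "motion": [
    [1,[0,0,-0.03],[0,0,0]],
    [1,[0,0,-0.038],[0,0,0]],
    [1,[0,0,-0.038],[0,0,0]],
    [1,[0,0,-0.038],[0,0,0]],
    [1,[0,0,-0.038],[0,0,0]],
    [1,[0,0,-0.038],[0,0,0]],
    [1,[0,0,-0.038],[0,0,0]],
    [1,[0,0,-0.038],[0,0,0]],
    [1,[0,0,-0.038],[0,0,0]],
    [1,[0,0,-0.038],[0,0,0]]
  ]
}}

```text
clock: 1.85
tcp_pos: [0.4042, -0.2805, 0.2506]
orientation: [-0.19, -2.129, 2.129]
contact_force: [0.3, -0.0, -0.2]
grip_width: 0.0853
```

{"api": "jog_arm", "payload": {
  "motion": [
    [1,[0,0,-0.038],[0,0,0]],
    [1,[0,0,-0.038],[0,0,0]],
    [1,[0,0,-0.038],[0,0,0]],
    [1,[0,0,-0.038],[0,0,0]],
    [1,[0,0,-0.038],[0,0,0]],
    [1,[0,0,-0.038],[0,0,0]],
    [1,[0,0,-0.038],[0,0,0]],
    [1,[0,0,-0.038],[0,0,0]],
    [1,[0,0.02,-0.038],[0,0,0]],
    [1,[0,0.02,-0.02],[0,0,0]]
  ]
}}

```text
clock: 2.68
tcp_pos: [0.4693, 0.0779, 0.212]
orientation: [-0.19, -2.136, 2.13]
contact_force: [-0.3, -1.1, 0.2]
grip_width: 0.0854
```

Run:
```python
from h import *
plan((.4684,.1087,.05),80)
```

```text
tcp [0.4693 0.0779 0.212 ] x [-0.985  0.172 -0.004] y [ 0.005  0.003 -1.   ] z [-0.172 -0.985 -0.003] F [-0.3 -1.1  0.2] w 0.0854
turn (tool, deg) [ 0.2   0.08 -0.25]
shift in target axes mm [  6.3 162.  -30.1]  in present axes [  6.9 162.1 -29.6]
```

{"api": "jog_arm", "payload": {
  "motion": [
    [1,[0.005,0.03,-0.02],[0,0,0]],
    [1,[0,0.04,-0.008],[0,0,0]],
    [1,[0,0.04,0],[0,0,0]],
    [1,[0,0.04,0],[0,0,0]],
    [1,[0,0,0],[0,0,0]],
    [1,[0,0,0],[0,0,0]]
  ]
}}

```text
clock: 3.18
tcp_pos: [0.4664, 0.101, 0.0598]
orientation: [-0.184, -2.125, 2.129]
contact_force: [0.7, 0.7, 0.8]
grip_width: 0.0855
```

Run:
```python
from h import *
plan((.4684,.1087,.022),80)
s=grab("scene"); crop(s,180,120,280,195,"g1.png")
t=grab("top"); crop(t,180,200,280,275,"g1t.png")
```

```text
tcp [0.4664 0.101  0.0598] x [-0.984  0.176  0.004] y [-0.005 -0.001 -1.   ] z [-0.176 -0.984  0.002] F [0.7 0.7 0.8] w 0.0855
turn (tool, deg) [-0.12 -0.14  0.26]
shift in target axes mm [-0.6 37.8 -7.9]  in present axes [-0.7 37.8 -8. ]
```

View pics/g1.png

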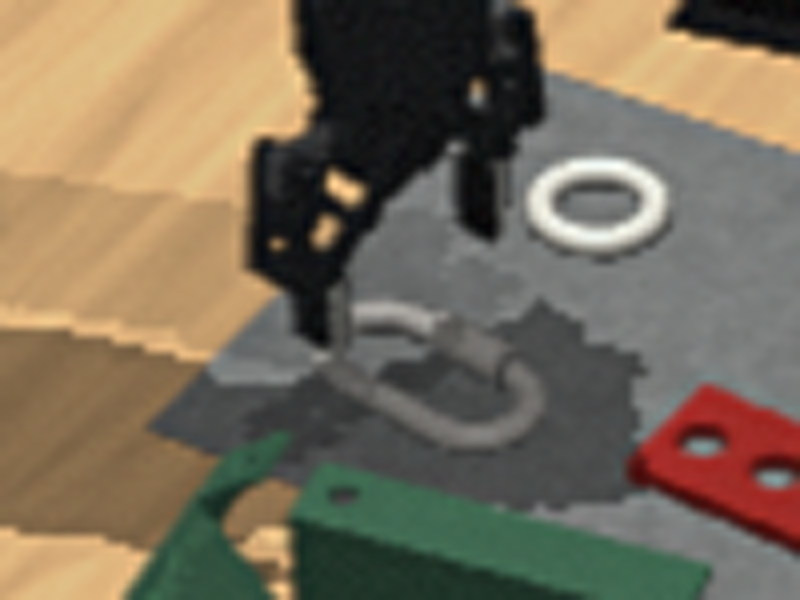

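View pics/g1t.png

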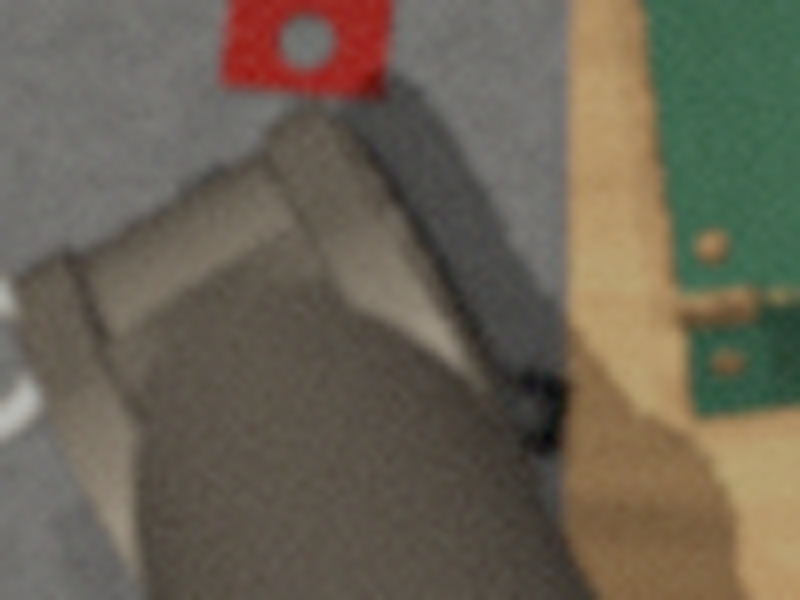

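{"api": "jog_arm", "payload": {
  "motion": [
    [1,[0,0.015,-0.008],[0,0,0]],
    [1,[0,0.015,0],[0,0,0]],
    [1,[0,0.005,0],[0,0,0]],
    [1,[0,0,0],[0,0,0]],
    [1,[0,0,0],[0,0,0]]
  ]
}}

```text
clock: 3.7
tcp_pos: [0.4704, 0.1092, 0.0277]
orientation: [-0.193, -2.13, 2.129]
contact_force: [-0.7, -1.3, 1.2]
grip_width: 0.0853
```

Run:
```python
from h import *
plan((.4684,.1087,.022),80)
s=grab("scene"); crop(s,180,120,280,195,"g2.png")
```

```text
tcp [0.4704 0.1092 0.0277] x [-0.984  0.177 -0.002] y [ 0.003  0.    -1.   ] z [-0.177 -0.984 -0.001] F [-0.7 -1.3  1.2] w 0.0853
turn (tool, deg) [ 0.05 -0.19 -0.14]
shift in target axes mm [1.9 5.7 0.8]  in present axes [1.9 5.7 0.9]
```

View pics/g2.png

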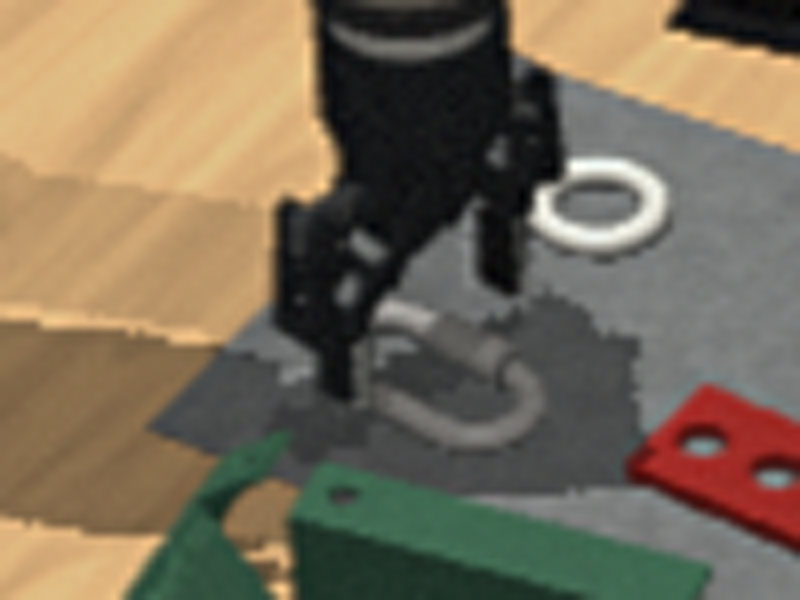

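Run:
```python
from h import *
s=grab("scene")
for z in (0,.005,.01,.015,.02,.025): print(z,proj(s,(.4616,.060,z)))
```

```text
0 [[222.51288444 175.63131559]]
0.005 [[222.43386137 174.45056314]]
0.01 [[222.35448078 173.26446861]]
0.015 [[222.27474023 172.07299568]]
0.02 [[222.19463727 170.87610768]]
0.025 [[222.11416943 169.6737676 ]]
```

{"api": "jog_arm", "payload": {
  "motion": [
    [1,[0.001,0.005,0],[0,0,0]],
    [1,[0.001,0.005,0.001],[0,0,0]],
    [1,[0,0,0],[0,0,0]],
    [0,[0,0,0],[0,0,0]],
    [0,[0,0,0],[0,0,0]],
    [0,[0,0,0],[0,0,0]],
    [0,[0,0,0],[0,0,0]],
    [0,[0,0,0],[0,0,0]]
  ]
}}

```text
clock: 4.47
tcp_pos: [0.4672, 0.1087, 0.0161]
orientation: [-0.189, -2.129, 2.129]
contact_force: [-1.9, -0.7, 5.5]
grip_width: 0.0555
```

Run:
```python
from h import *
plan((.4684,.1087,.022),80)
s=grab("scene"); crop(s,180,120,280,195,"g3.png")
```

```text
tcp [0.4672 0.1087 0.0161] x [-0.984  0.176 -0.   ] y [ 0. -0. -1.] z [-0.176 -0.984  0.   ] F [-1.9 -0.7  5.5] w 0.0555
turn (tool, deg) [-0.   -0.16 -0.  ]
shift in target axes mm [-1.2 -5.9 -0.3]  in present axes [-1.2 -5.9 -0.3]
```

View pics/g3.png

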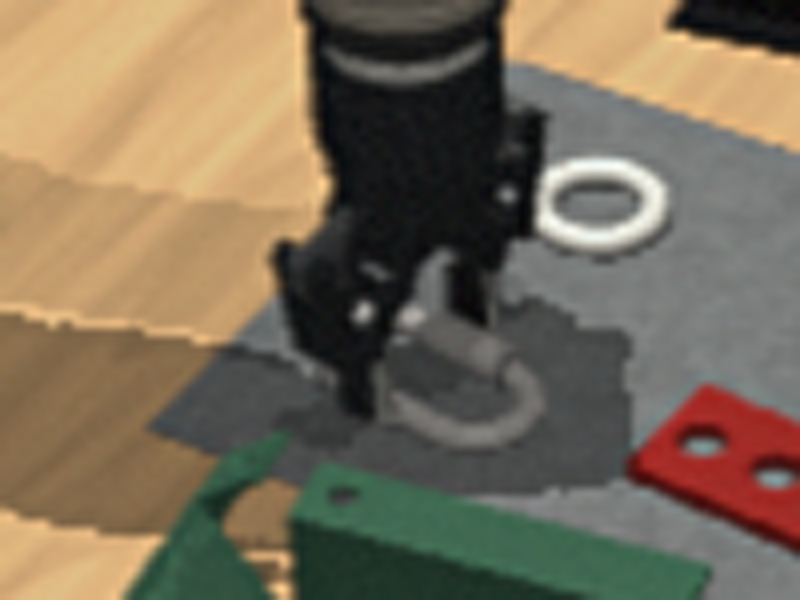

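{"api": "jog_arm", "payload": {
  "motion": [
    [0,[0,-0.02,0],[0,0,0]],
    [0,[0,-0.03,0],[0,0,0]],
    [0,[0,-0.035,0],[0,-5.9,0]],
    [0,[0,-0.035,0],[0,-5.9,0]],
    [0,[0,0,0],[0,-5.9,0]],
    [0,[0,0,0],[0,0,0]]
  ]
}}

```text
clock: 5.02
tcp_pos: [0.4684, 0.1088, 0.1376]
orientation: [-0.141, 2.15, -2.149]
contact_force: [0.3, -0.1, -1.9]
grip_width: 0.056
```

Run:
```python
from h import *
plan((.6001,-.2041,.05),97.7)
```

```text
tcp [0.4684 0.1088 0.1376] x [-0.991 -0.134 -0.004] y [ 0.004  0.001 -1.   ] z [ 0.134 -0.991 -0.   ] F [ 0.3 -0.1 -1.9] w 0.056
turn (tool, deg) [ 0.02  0.02 -0.24]
shift in target axes mm [-88.6  87.6 327.7]  in present axes [-88.1  87.8 327.8]
```

{"api": "jog_arm", "payload": {
  "motion": [
    [0,[-0.009,0,0.025],[0,0,0]],
    [0,[-0.009,0,0.033],[0,0,0]],
    [0,[-0.009,0,0.033],[0,0,0]],
    [0,[-0.009,0,0.033],[0,0,0]],
    [0,[-0.009,0,0.033],[0,0,0]],
    [0,[-0.009,0,0.033],[0,0,0]],
    [0,[-0.009,0,0.034],[0,0,0]],
    [0,[-0.009,0,0.034],[0,0,0]],
    [0,[-0.009,0,0.034],[0,0,0]],
    [0,[-0.007,0,0.034],[0,0,0]]
  ]
}}

```text
clock: 5.85
tcp_pos: [0.5966, -0.2044, 0.1337]
orientation: [-0.142, 2.157, -2.155]
contact_force: [0.7, 1.1, -1.4]
grip_width: 0.0561
```

{"api": "jog_arm", "payload": {
  "motion": [
    [0,[0,0.03,0.002],[0,0,0]],
    [0,[0,0.03,0],[0,0,0]],
    [0,[0,0.022,0],[0,0,0]],
    [0,[0,0,0],[0,0,0]],
    [0,[0,0,0],[0,0,0]]
  ]
}}

```text
clock: 6.27
tcp_pos: [0.5955, -0.2044, 0.0514]
orientation: [-0.146, 2.158, -2.155]
contact_force: [1.6, 0.3, -0.8]
grip_width: 0.0561
```

Run:
```python
from h import *
plan((.6001,-.2041,.032),97.7)
s=grab("scene"); crop(s,150,140,300,252,"g4.png")
```

```text
tcp [ 0.5955 -0.2044  0.0514] x [-0.992 -0.13   0.005] y [-0.005  0.001 -1.   ] z [ 0.13  -0.992 -0.002] F [ 1.6  0.3 -0.8] w 0.0561
turn (tool, deg) [ 0.12 -0.25  0.29]
shift in target axes mm [-4.6 19.4  0.3]  in present axes [-4.7 19.4  0.3]
```

View pics/g4.png

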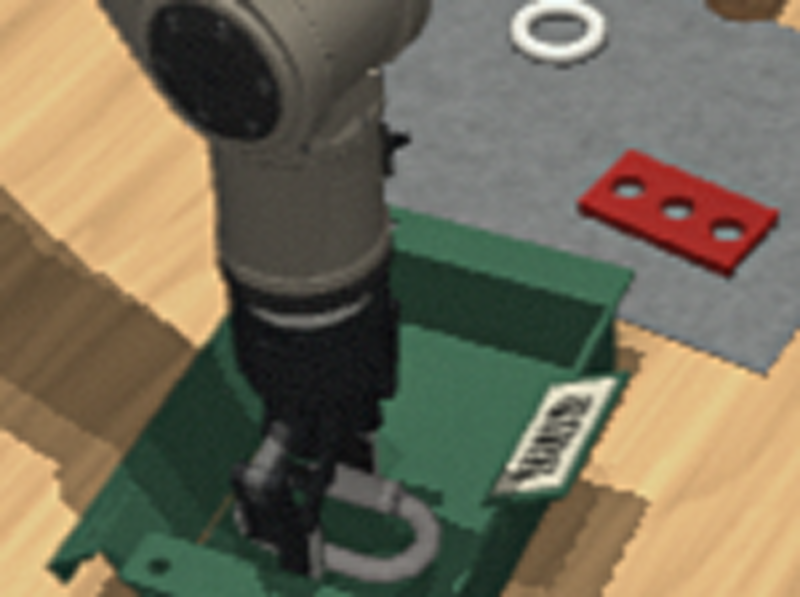

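{"api": "jog_arm", "payload": {
  "motion": [
    [0,[-0.003,0.012,0],[0,0,0]],
    [0,[0,0.007,0],[0,0,0]],
    [0,[0,0,0],[0,0,0]],
    [0.78,[0,0,0],[0,0,0]],
    [0.78,[0,0,0],[0,0,0]],
    [0.78,[0,0,0],[0,0,0]],
    [0.78,[0,-0.02,0],[0,0,0]],
    [0.78,[0,-0.035,0],[0,0,0]],
    [1,[0,-0.04,0],[0,0,0]]
  ]
}}

```text
clock: 7.07
tcp_pos: [0.599, -0.2043, 0.1296]
orientation: [-0.146, 2.156, -2.153]
contact_force: [0.8, -1.6, 0.4]
grip_width: 0.0769
```

Run:
```python
from h import *
plan((.4735,.2377,.10),97.7)
s=grab("scene"); crop(s,150,140,300,252,"g5.png")
```

```text
tcp [ 0.599  -0.2043  0.1296] x [-0.991 -0.131  0.003] y [-0.004  0.001 -1.   ] z [ 0.131 -0.991 -0.002] F [ 0.8 -1.6  0.4] w 0.0769
turn (tool, deg) [ 0.09 -0.16  0.19]
shift in target axes mm [  65.2   29.6 -454.8]  in present axes [  66.3   30.5 -454.6]
```

View pics/g5.png

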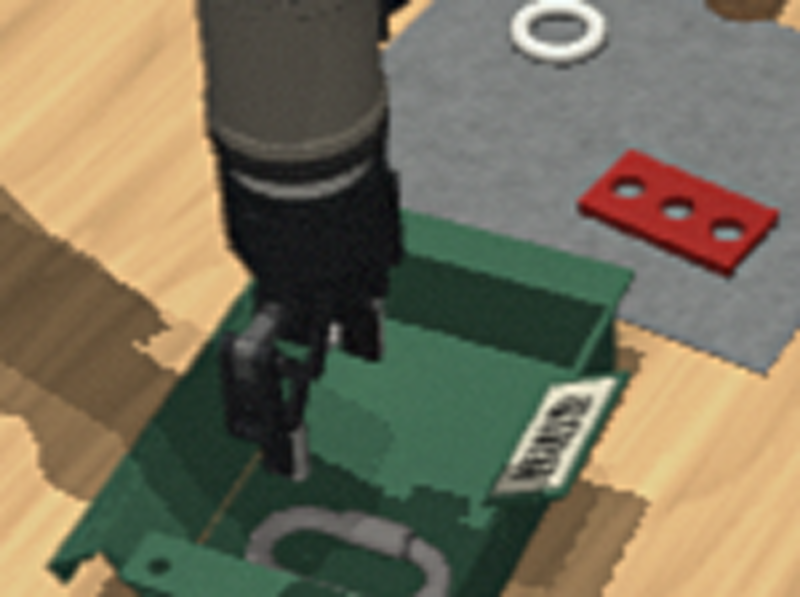

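{"api": "jog_arm", "payload": {
  "motion": [
    [1,[0,0,-0.02],[0,6,0]],
    [1,[0,0,-0.03],[0,6,0]],
    [1,[0,0,-0.035],[0,0,0]],
    [1,[0,0,-0.035],[0,0,0]],
    [1,[0,0,-0.035],[0,0,0]],
    [1,[0,0,-0.035],[0,0,0]],
    [1,[0,0,-0.035],[0,0,0]],
    [1,[0,0,-0.035],[0,0,0]],
    [1,[0,0,-0.035],[0,0,0]],
    [1,[0,0,-0.02],[0,0,0]]
  ]
}}

```text
clock: 7.95
tcp_pos: [0.6177, 0.115, 0.1308]
orientation: [-0.082, -2.188, 2.182]
contact_force: [0.9, 1.3, 0.8]
grip_width: 0.0851
```

Run:
```python
from h import *
plan((.6201,.1208,.055),85.5)
```

```text
tcp [0.6177 0.115  0.1308] x [-0.997  0.073 -0.002] y [ 0.002  0.003 -1.   ] z [-0.073 -0.997 -0.003] F [0.9 1.3 0.8] w 0.0851
turn (tool, deg) [ 0.18  0.29 -0.09]
shift in target axes mm [-2.  75.8 -5.9]  in present axes [-1.9 75.9 -5.7]
```

{"api": "jog_arm", "payload": {
  "motion": [
    [1,[-0.001,0.025,-0.003],[0,0,0]],
    [1,[0,0.035,0],[0,0,0]],
    [1,[0,0.025,0],[0,0,0]],
    [1,[0,0.01,0],[0,0,0]],
    [1,[0,0,0],[0,0,0]],
    [1,[0,0,0],[0,0,0]]
  ]
}}

```text
clock: 8.45
tcp_pos: [0.6193, 0.1123, 0.0356]
orientation: [-0.086, -2.182, 2.182]
contact_force: [0.5, 0.3, 0.5]
grip_width: 0.0852
```

Run:
```python
from h import *
plan((.6201,.1208,.0165),85.5)
s=grab("scene"); crop(s,220,120,320,195,"p1.png")
```

```text
tcp [0.6193 0.1123 0.0356] x [-0.997  0.078 -0.001] y [ 0.001  0.    -1.   ] z [-0.078 -0.997 -0.   ] F [0.5 0.3 0.5] w 0.0852
turn (tool, deg) [ 0.01  0.03 -0.04]
shift in target axes mm [-0.1 19.1 -8.5]  in present axes [-0.1 19.1 -8.5]
```

View pics/p1.png

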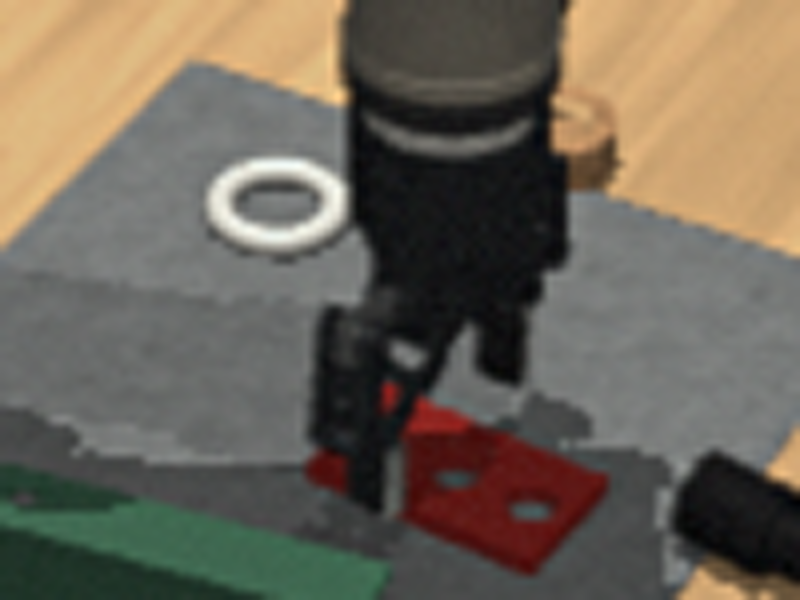

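{"api": "jog_arm", "payload": {
  "motion": [
    [1,[0,0,-0.008],[0,0,0]],
    [1,[0,0.01,0],[0,0,0]],
    [1,[0,0.01,0],[0,0,0]],
    [1,[0,0,0],[0,0,0]],
    [0,[0,0,0],[0,0,0]],
    [0,[0,0,0],[0,0,0]],
    [0,[0,0,0],[0,0,0]],
    [0,[0,0,0],[0,0,0]],
    [0,[0,0,0],[0,0,0]]
  ]
}}

```text
clock: 9.25
tcp_pos: [0.6198, 0.1203, 0.0153]
orientation: [-0.086, -2.182, 2.182]
contact_force: [-0.2, 1.3, 2.1]
grip_width: 0.0569
```

Run:
```python
from h import *
plan((.6201,.1208,.0165),85.5)
s=grab("scene"); crop(s,220,120,320,195,"p2.png")
```

```text
tcp [0.6198 0.1203 0.0153] x [-0.997  0.078 -0.001] y [ 0.001  0.    -1.   ] z [-0.078 -0.997 -0.   ] F [-0.2  1.3  2.1] w 0.0569
turn (tool, deg) [ 0.01  0.03 -0.04]
shift in target axes mm [-0.3 -1.2 -0.5]  in present axes [-0.3 -1.2 -0.5]
```

View pics/p2.png

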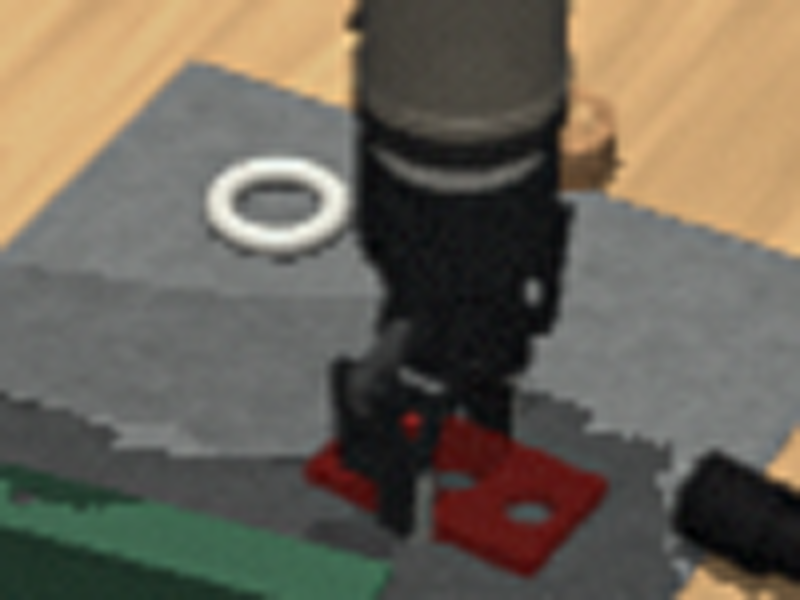

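{"api": "jog_arm", "payload": {
  "motion": [
    [0,[0,-0.02,0],[0,0,0]],
    [0,[0,-0.03,0],[0,0,0]],
    [0,[0,-0.035,0],[0,-6,0]],
    [0,[0,-0.035,0],[0,-6,0]],
    [0,[0,0,0],[0,0,0]],
    [0,[0,0,0],[0,0,0]]
  ]
}}

```text
clock: 9.8
tcp_pos: [0.6208, 0.1205, 0.1372]
orientation: [-0.136, 2.153, -2.151]
contact_force: [0.4, -0.5, -2.4]
grip_width: 0.0571
```

Run:
```python
from h import *
plan((.5835,-.0813,.05),97.7)
```

```text
tcp [0.6208 0.1205 0.1372] x [-0.991 -0.13  -0.005] y [ 0.004  0.001 -1.   ] z [ 0.13  -0.991 -0.   ] F [ 0.4 -0.5 -2.4] w 0.0571
turn (tool, deg) [ 0.03 -0.21 -0.26]
shift in target axes mm [ 64.   87.2 194.9]  in present axes [ 63.7  86.8 195.2]
```

{"api": "jog_arm", "payload": {
  "motion": [
    [0,[0.01,0,0.025],[0,0,0]],
    [0,[0.01,0,0.034],[0,0,0]],
    [0,[0.01,0,0.034],[0,0,0]],
    [0,[0.01,0,0.034],[0,0,0]],
    [0,[0.01,0,0.034],[0,0,0]],
    [0,[0.01,0,0.034],[0,0,0]],
    [0,[0,0.03,0],[0,0,0]],
    [0,[0,0.035,0],[0,0,0]],
    [0,[0,0.02,0],[0,0,0]],
    [0,[0,0,0],[0,0,0]]
  ]
}}

```text
clock: 10.63
tcp_pos: [0.5805, -0.0811, 0.0439]
orientation: [-0.153, 2.161, -2.157]
contact_force: [-1.1, -0.0, -1.3]
grip_width: 0.0567
```

Run:
```python
from h import *
plan((.5835,-.0813,.032),97.7)
s=grab("scene"); crop(s,150,140,300,252,"p4.png")
```

```text
tcp [ 0.5805 -0.0811  0.0439] x [-0.991 -0.13   0.011] y [-0.011  0.001 -1.   ] z [ 0.13  -0.992 -0.002] F [-1.1 -0.  -1.3] w 0.0567
turn (tool, deg) [ 0.13 -0.23  0.63]
shift in target axes mm [-2.9 11.9  0.6]  in present axes [-3.1 11.9  0.6]
```

View pics/p4.png

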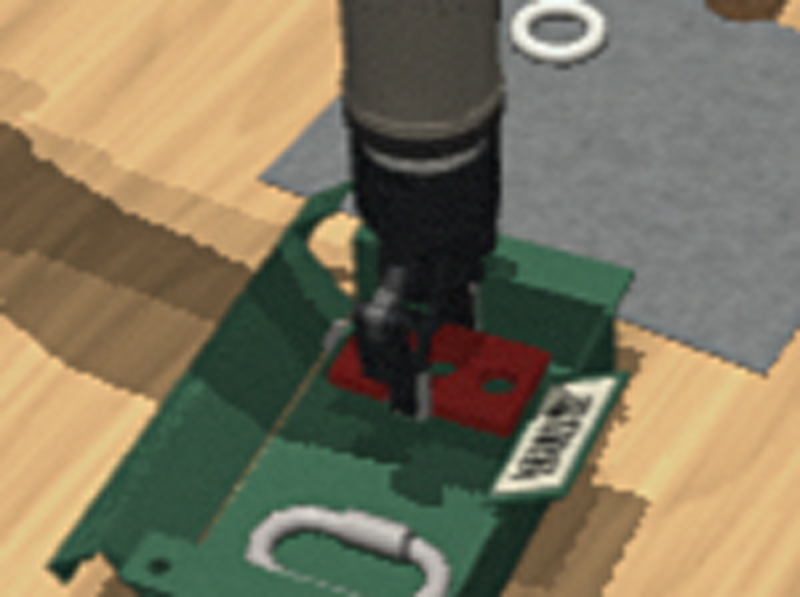

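Plate and carabiner are both over the bin. Next I lower a little, release and rise.

{"api": "jog_arm", "payload": {
  "motion": [
    [0,[-0.002,0.012,0],[0,0,0]],
    [0,[0,0,0],[0,0,0]],
    [0.78,[0,0,0],[0,0,0]],
    [0.78,[0,0,0],[0,0,0]],
    [0.78,[0,0,0],[0,0,0]],
    [0.78,[0,-0.02,0],[0,0,0]],
    [0.78,[0,-0.035,0],[0,0,0]],
    [1,[0,-0.04,0],[0,0,0]],
    [1,[0.01,0,-0.035],[0,0,0]],
    [1,[0.01,0,-0.035],[0,0,0]]
  ]
}}

```text
clock: 11.52
tcp_pos: [0.5612, -0.0154, 0.1366]
orientation: [-0.127, 2.151, -2.154]
contact_force: [-0.5, 0.7, -0.3]
grip_width: 0.0851
```

Run:
```python
from h import *
t=grab("top"); im=t["image"].astype(int); hsv=cv2.cvtColor(t["image"],cv2.COLOR_RGB2HSV)
m=((im.min(2)>135)&(hsv[...,1]<60))[230:265,160:195]; v,u=np.nonzero(m); print("ring",ray(t,(u.mean()+160,v.mean()+230),.012),m.sum())
plan((.4735,.2377,.05),97.7)
s=grab("scene"); crop(s,150,100,300,252,"p5.png")
```

```text
ring [[0.47349449 0.23781971 0.012     ]] 219
tcp [ 0.5565 -0.0051  0.1353] x [-0.991 -0.137 -0.003] y [ 0.002  0.004 -1.   ] z [ 0.137 -0.991 -0.004] F [-4.7  5.3 -0.8] w 0.0856
turn (tool, deg) [ 0.22  0.18 -0.17]
shift in target axes mm [  49.7   85.3 -251.7]  in present axes [  49.2   86.1 -251.5]
```

View pics/p5.png

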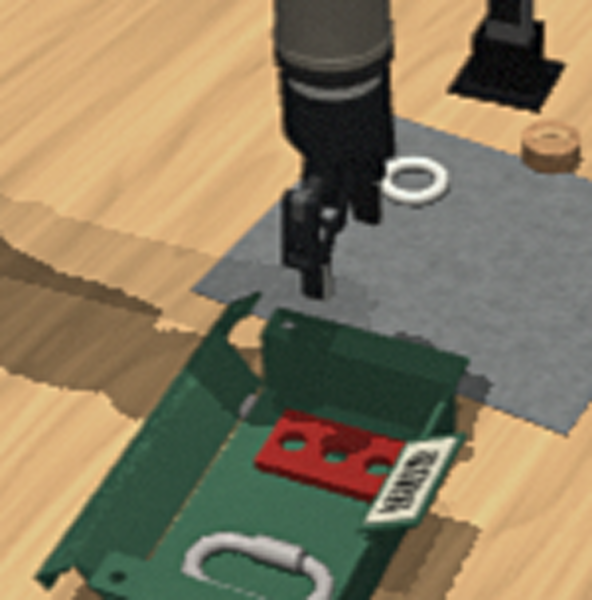

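{"api": "jog_arm", "payload": {
  "motion": [
    [1,[0.007,0,-0.034],[0,0,0]],
    [1,[0.007,0,-0.035],[0,0,0]],
    [1,[0.007,0,-0.035],[0,0,0]],
    [1,[0.007,0,-0.035],[0,0,0]],
    [1,[0.007,0,-0.035],[0,0,0]],
    [1,[0.007,0,-0.035],[0,0,0]],
    [1,[0.004,0.03,-0.025],[0,0,0]],
    [1,[0,0.035,0],[0,0,0]],
    [1,[0,0.025,0],[0,0,0]],
    [1,[0,0,0],[0,0,0]]
  ]
}}

```text
clock: 12.45
tcp_pos: [0.4794, 0.2111, 0.0393]
orientation: [-0.151, 2.152, -2.158]
contact_force: [-0.3, 0.5, 0.0]
grip_width: 0.0852
```

Run:
```python
from h import *
plan((.4735,.2377,.0165),97.7)
```

```text
tcp [0.4794 0.2111 0.0393] x [-0.991 -0.133  0.006] y [-0.006 -0.003 -1.   ] z [ 0.133 -0.991  0.002] F [-0.3  0.5  0. ] w 0.0852
turn (tool, deg) [-0.14 -0.06  0.37]
shift in target axes mm [  2.3  22.8 -27.2]  in present axes [  2.2  22.7 -27.2]
```

{"api": "jog_arm", "payload": {
  "motion": [
    [1,[0.002,0,-0.027],[0,0,0]],
    [1,[0,0,0],[0,0,0]],
    [1,[0,0.012,0],[0,0,0]],
    [1,[0,0.011,0],[0,0,0]],
    [1,[0,0,0],[0,0,0]],
    [1,[0,0,0],[0,0,0]]
  ]
}}

```text
clock: 12.95
tcp_pos: [0.4765, 0.2372, 0.0193]
orientation: [-0.142, 2.153, -2.156]
contact_force: [0.0, 0.5, -0.1]
grip_width: 0.0856
```

Run:
```python
from h import *
plan((.4735,.2377,.0165),97.7)
s=grab("scene"); crop(s,210,100,310,175,"r1.png")
```

```text
tcp [0.4765 0.2372 0.0193] x [-0.992 -0.13   0.001] y [-0.001 -0.001 -1.   ] z [ 0.13  -0.992  0.001] F [ 0.   0.5 -0.1] w 0.0856
turn (tool, deg) [-0.07 -0.23  0.08]
shift in target axes mm [ 2.9  2.8 -0.9]  in present axes [ 2.9  2.8 -0.9]
```

View pics/r1.png

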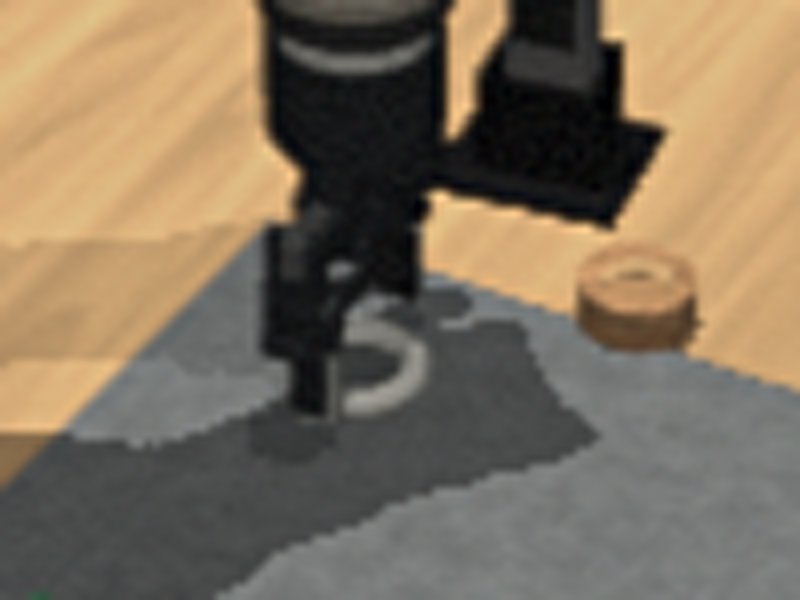

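{"api": "jog_arm", "payload": {
  "motion": [
    [1,[0.002,0.002,0],[0,0,0]],
    [1,[0,0,0],[0,0,0]],
    [0,[0,0,0],[0,0,0]],
    [0,[0,0,0],[0,0,0]],
    [0,[0,0,0],[0,0,0]],
    [0,[0,0,0],[0,0,0]],
    [0,[0,-0.02,0],[0,0,0]],
    [0,[0,-0.03,0],[0,0,0]],
    [0,[0,-0.035,0],[0,0,0]],
    [0,[0,-0.035,0],[0,0,0]]
  ]
}}

```text
clock: 13.83
tcp_pos: [0.474, 0.238, 0.1387]
orientation: [-0.144, 2.153, -2.154]
contact_force: [0.0, 0.7, 0.3]
grip_width: 0.0599
```

{"api": "jog_arm", "payload": {
  "motion": [
    [0,[-0.005,0,0.025],[0,0,0]],
    [0,[-0.005,0,0.034],[0,0,0]],
    [0,[-0.006,0,0.034],[0,0,0]],
    [0,[-0.006,0,0.034],[0,0,0]],
    [0,[-0.006,0,0.034],[0,0,0]],
    [0,[-0.006,0,0.034],[0,0,0]],
    [0,[-0.006,0,0.034],[0,0,0]],
    [0,[-0.006,0,0.034],[0,0,0]],
    [0,[-0.006,0,0.034],[0,0,0]],
    [0,[-0.006,0,0.034],[0,0,0]]
  ]
}}

```text
clock: 14.67
tcp_pos: [0.5757, -0.084, 0.1378]
orientation: [-0.142, 2.153, -2.153]
contact_force: [0.1, 0.6, 0.0]
grip_width: 0.06
```

{"api": "jog_arm", "payload": {
  "motion": [
    [0,[-0.006,0,0.034],[0,0,0]],
    [0,[0,0,0.015],[0,0,0]],
    [0,[0,0,0],[0,0,0]],
    [0,[0,0,0],[0,0,0]]
  ]
}}

```text
clock: 15.0
tcp_pos: [0.5877, -0.1309, 0.1375]
orientation: [-0.14, 2.155, -2.155]
contact_force: [0.7, 0.1, -0.1]
grip_width: 0.0597
```

Run:
```python
from h import *
plan((.5918,-.1427,.045),97.7)
s=grab("scene"); crop(s,150,120,300,232,"r2.png")
```

```text
tcp [ 0.5877 -0.1309  0.1375] x [-0.992 -0.129  0.001] y [-0.001  0.    -1.   ] z [ 0.129 -0.992 -0.   ] F [ 0.7  0.1 -0.1] w 0.0597
turn (tool, deg) [ 0.01 -0.29  0.03]
shift in target axes mm [-2.5 92.5 12.2]  in present axes [-2.6 92.5 12.2]
```

View pics/r2.png

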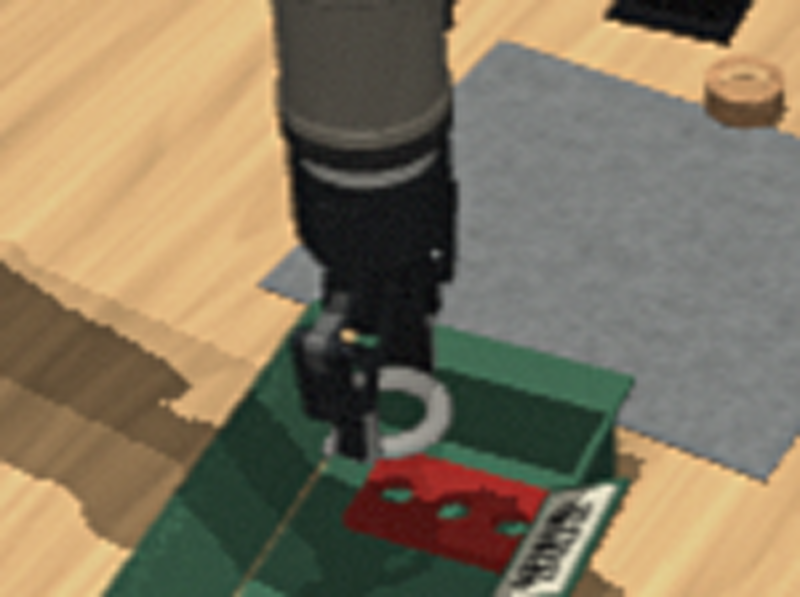

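{"api": "jog_arm", "payload": {
  "motion": [
    [0,[-0.012,0.02,0.012],[0,0,0]],
    [0,[0,0.03,0],[0,0,0]],
    [0,[0,0.03,0],[0,0,0]],
    [0,[0,0.012,0],[0,0,0]],
    [0,[0,0,0],[0,0,0]],
    [0,[0,0,0],[0,0,0]]
  ]
}}

```text
clock: 15.55
tcp_pos: [0.6014, -0.1388, 0.0461]
orientation: [-0.145, 2.154, -2.152]
contact_force: [0.3, 0.7, -0.5]
grip_width: 0.0596
```

{"api": "jog_arm", "payload": {
  "motion": [
    [0.85,[0,0,0],[0,0,0]],
    [0.85,[0,0,0],[0,0,0]],
    [0.85,[0,0,0],[0,0,0]],
    [0.85,[0,-0.02,0],[0,0,0]],
    [0.85,[0,-0.035,0],[0,0,0]],
    [0.85,[0,-0.04,0],[0,0,0]],
    [0,[0,-0.03,0],[0,0,0]],
    [0,[0.035,0,0],[0,0,0]],
    [0,[0.035,0,0],[0,0,0]],
    [0,[0.035,0,0],[0,0,0]]
  ]
}}

```text
clock: 16.38
tcp_pos: [0.497, -0.1542, 0.1726]
orientation: [-0.139, 2.15, -2.153]
contact_force: [-0.1, -1.0, 0.5]
grip_width: 0.0243
```

{"api": "jog_arm", "payload": {
  "motion": [
    [0,[0.03,0,0],[0,0,0]],
    [0,[0.01,0,0],[0,0,0]],
    [0,[0,0,0],[0,0,0]]
  ]
}}

```text
clock: 16.63
tcp_pos: [0.4554, -0.1603, 0.1717]
orientation: [-0.14, 2.153, -2.156]
contact_force: [0.6, 0.1, -0.6]
grip_width: -0.0003
```

Run:
```python
from h import *
plan((.43,-.165,.06),97.7)
s=grab("scene"); crop(s,130,120,300,247,"r3.png")
t=grab("top"); crop(t,240,140,450,290,"r3t.png")
C=cloud(t); 
# flap top edge profile along bin x at y=-60 in bin
B=np.array([.5918,-.1427]); ex=np.array([.991,.1335]); ey=np.array([-.1335,.991])
for s_ in (s,t):
    C=cloud(s_); q=(C[...,:2]-B); bx=q@ex; by=q@ey
    m=(abs(by-.095)<.012)&(bx<-.07)&(bx>-.15)&(C[...,2]<.075)&(C[...,2]>.004)
    P=np.c_[bx[m],C[...,2][m]]; P=P[P[:,0].argsort()]; print(len(P),P[::max(1,len(P)//14)].round(3).tolist())
```

```text
tcp [ 0.4554 -0.1603  0.1717] x [-0.992 -0.129  0.001] y [-0.    -0.001 -1.   ] z [ 0.129 -0.992  0.001] F [ 0.6  0.1 -0.6] w -0.0003
turn (tool, deg) [-0.08 -0.28  0.03]
shift in target axes mm [ 25.8 111.7   1.2]  in present axes [ 25.7 111.7   1.2]
126 [[-0.148, 0.005], [-0.113, 0.05], [-0.111, 0.046], [-0.109, 0.046], [-0.105, 0.039], [-0.103, 0.039], [-0.099, 0.032], [-0.096, 0.022], [-0.094, 0.026], [-0.09, 0.018], [-0.087, 0.014], [-0.085, 0.017], [-0.081, 0.01], [-0.077, 0.005]]
137 [[-0.144, 0.005], [-0.116, 0.047], [-0.113, 0.051], [-0.11, 0.044], [-0.108, 0.039], [-0.105, 0.038], [-0.102, 0.032], [-0.099, 0.031], [-0.096, 0.03], [-0.093, 0.023], [-0.091, 0.023], [-0.088, 0.017], [-0.084, 0.012], [-0.081, 0.01], [-0.078, 0.009], [-0.073, 0.007]]
```

View pics/r3.png

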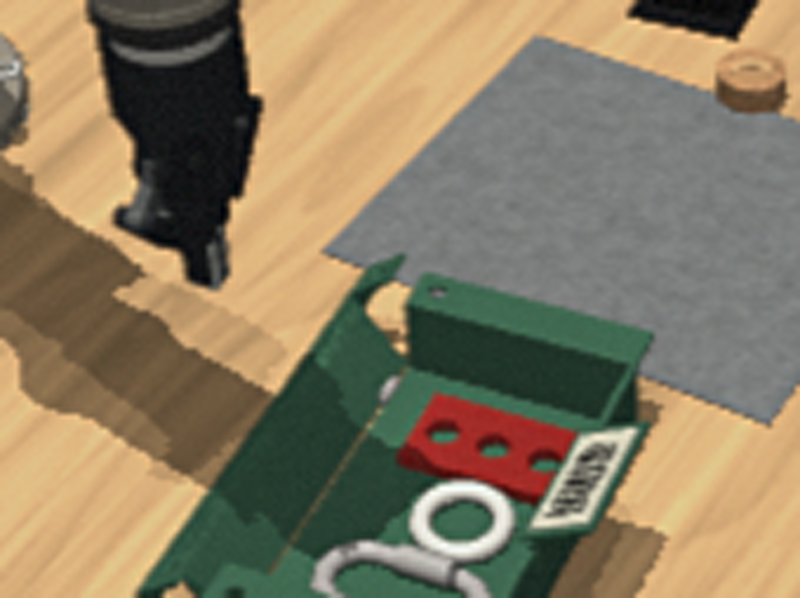

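View pics/r3t.png

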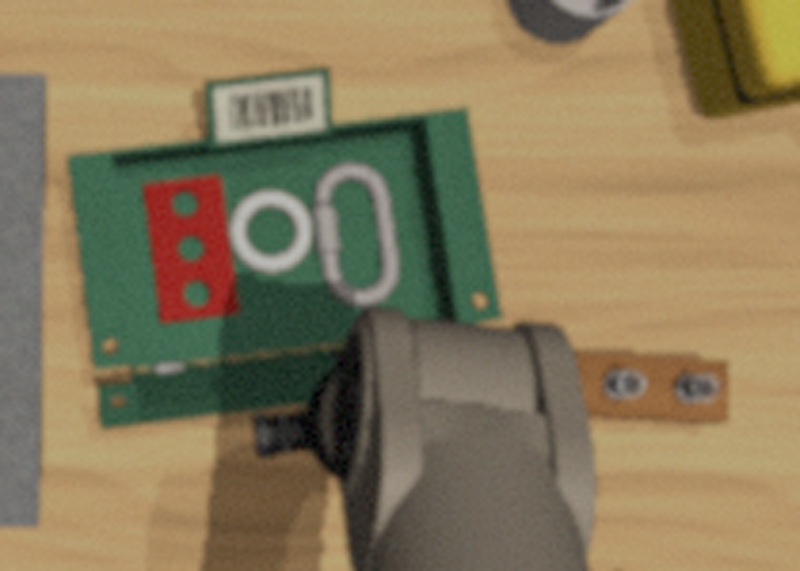

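{"api": "jog_arm", "payload": {
  "motion": [
    [0,[0.01,0.02,0],[0,0,0]],
    [0,[0,0.035,0],[0,0,0]],
    [0,[0,0.035,0],[0,0,0]],
    [0,[0,0.027,0],[0,0,0]],
    [0,[0,0,0],[0,0,0]],
    [0,[0,0,0],[0,0,0]],
    [0,[-0.01,0,0],[0,0,0]],
    [0,[-0.01,0,0],[0,0,0]],
    [0,[-0.01,0,0],[0,0,0]],
    [0,[-0.008,0,0],[0,0,0]]
  ]
}}

```text
clock: 17.57
tcp_pos: [0.4874, -0.156, 0.0558]
orientation: [-0.14, 2.151, -2.154]
contact_force: [-2.4, -0.0, 2.5]
grip_width: 0.0001
```

```bash
cat >> h.py <<'E'
B=np.array([.5918,-.1427]); ex=np.array([.991,.1335]); ey=np.array([-.1335,.991])
def tobin(p): q=np.asarray(p)[...,:2]-B; return np.stack([q@ex,q@ey],-1)
def bw(x,y): return B+x*ex+y*ey
E
python3 - <<'E'
from h import *
T=plan((.5,0,.05),97.7); p,_,o=axes(); print(tobin(p))
s=grab("scene"); crop(s,130,120,300,247,"f1.png")
E
```

```text
tcp [ 0.4874 -0.156   0.0558] x [-0.991 -0.131 -0.002] y [ 0.002 -0.001 -1.   ] z [ 0.131 -0.991  0.001] F [-2.4 -0.   2.5] w 0.0001
turn (tool, deg) [-0.08 -0.18 -0.09]
shift in target axes mm [ -33.4    5.8 -152.9]  in present axes [ -32.9    5.6 -153. ]
[-0.10526803  0.0007879 ]
```

View pics/f1.png

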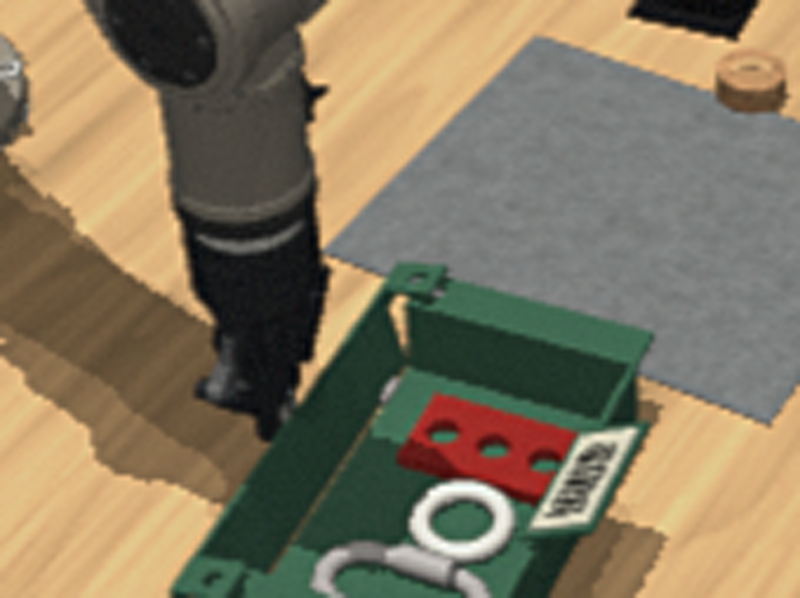

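{"api": "jog_arm", "payload": {
  "motion": [
    [0,[-0.005,0,0],[0,0,0]],
    [0,[-0.004,0,0],[0,0,0]],
    [0,[-0.003,0,0],[0,0,0]],
    [0,[0,0,0],[0,0,0]]
  ]
}}

```text
clock: 17.95
tcp_pos: [0.4986, -0.154, 0.0543]
orientation: [-0.14, 2.152, -2.152]
contact_force: [-0.2, -0.2, -0.0]
grip_width: 0.0003
```

Run:
```python
from h import *
p,_,o=axes(); print(tobin(p),o["contact_force"])
s=grab("scene"); crop(s,130,120,300,247,"f2.png")
```

```text
[-0.09382812  0.0012657 ] [-0.16172685 -0.2105931  -0.04776975]
```

View pics/f2.png

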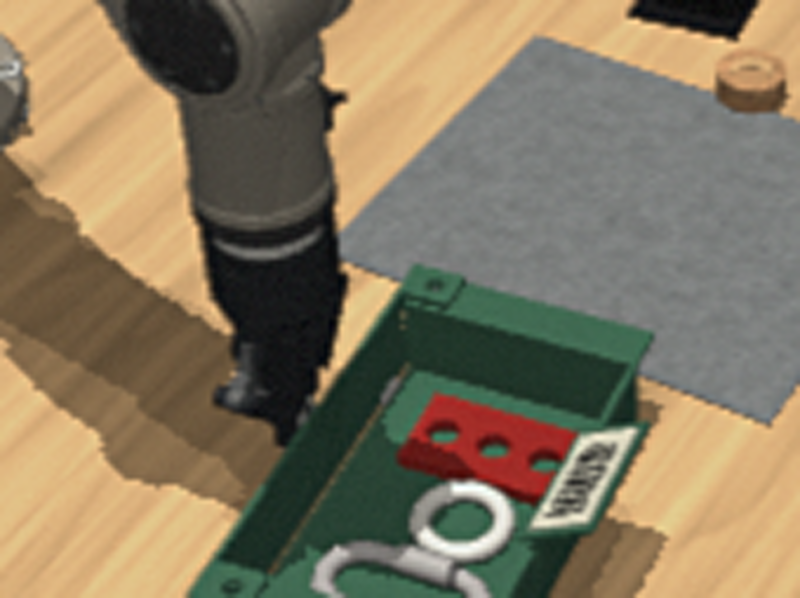

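{"api": "jog_arm", "payload": {
  "motion": [
    [0,[-0.002,0,0],[0,0,0]],
    [0,[-0.002,0,0],[0,0,0]],
    [0,[0,0,0],[0,0,0]],
    [0,[0,0,0],[0,0,0]]
  ]
}}

```text
clock: 18.33
tcp_pos: [0.4997, -0.1537, 0.0536]
orientation: [-0.145, 2.155, -2.155]
contact_force: [-5.2, 0.3, 4.5]
grip_width: 0.0
```

{"api": "jog_arm", "payload": {
  "motion": [
    [0,[-0.002,0,0],[0,0,0]],
    [0,[0,0,0],[0,0,0]],
    [0,[0,0,0],[0,0,0]]
  ]
}}

```text
clock: 18.58
tcp_pos: [0.4998, -0.1537, 0.0533]
orientation: [-0.149, 2.157, -2.157]
contact_force: [-10.2, -1.2, 8.5]
grip_width: -0.0005
```

{"api": "jog_arm", "payload": {
  "motion": [
    [0,[0.01,0,0],[0,0,0]],
    [0,[0.01,-0.02,0],[0,0,0]],
    [0,[0,-0.035,0],[0,5.8,0]],
    [0.5,[0,-0.035,0],[0,5.8,0]],
    [0.5,[0,0,0.03],[0,0,0]],
    [0.5,[0,0,0.035],[0,0,0]],
    [0.5,[0,0,0.035],[0,0,0]],
    [0.5,[0,0,0.035],[0,0,0]],
    [0.5,[0,0,0.035],[0,0,0]],
    [0.5,[0,0,0.035],[0,0,0]]
  ]
}}

```text
clock: 19.42
tcp_pos: [0.4689, -0.3622, 0.1441]
orientation: [-0.079, -2.186, 2.187]
contact_force: [1.2, 0.2, -0.8]
grip_width: 0.0424
```

Run:
```python
from h import *
plan((.4914,-.382,.11),86)
s=grab("scene"); crop(s,90,160,300,317,"f3.png")
```

```text
tcp [ 0.4689 -0.3622  0.1441] x [-0.998  0.07  -0.002] y [ 0.002 -0.001 -1.   ] z [-0.07  -0.998  0.001] F [ 1.2  0.2 -0.8] w 0.0424
turn (tool, deg) [-0.03 -0.04 -0.09]
shift in target axes mm [-23.8  34.1  18.2]  in present axes [-23.7  34.2  18.1]
```

View pics/f3.png

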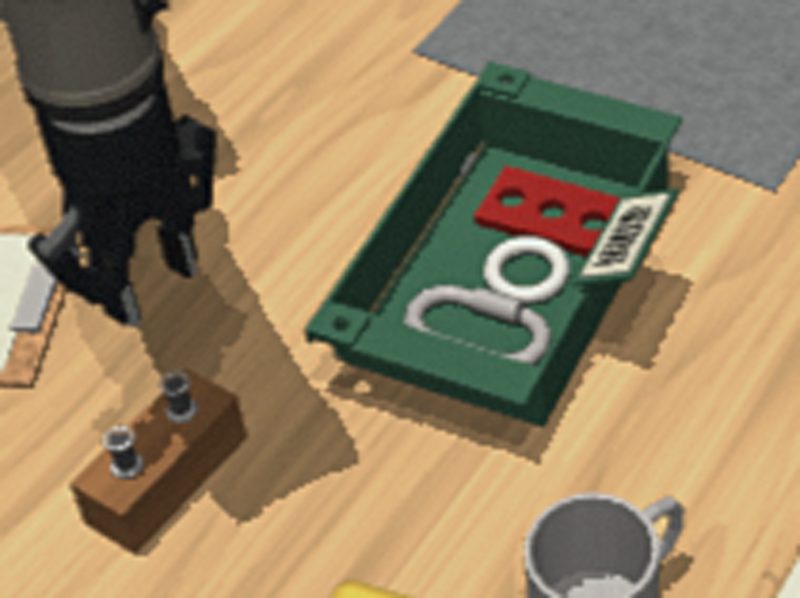

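Run:
```python
from h import *
s=grab("scene"); crop(s,100,240,180,300,"pin.png")
for n,p in dict(A=(.4914,-.382),B=(.488,-.434)).items():
    for z in(.045,.073): print(n,z,(proj(s,(*p,z))-[100,240]+.5)*10)
```

```text
A 0.045 [[380.90230763 279.22333318]]
A 0.073 [[361.3715118  208.97978039]]
B 0.045 [[232.19310993 422.51199108]]
B 0.073 [[209.62940144 352.71092595]]
```

View pics/pin.png

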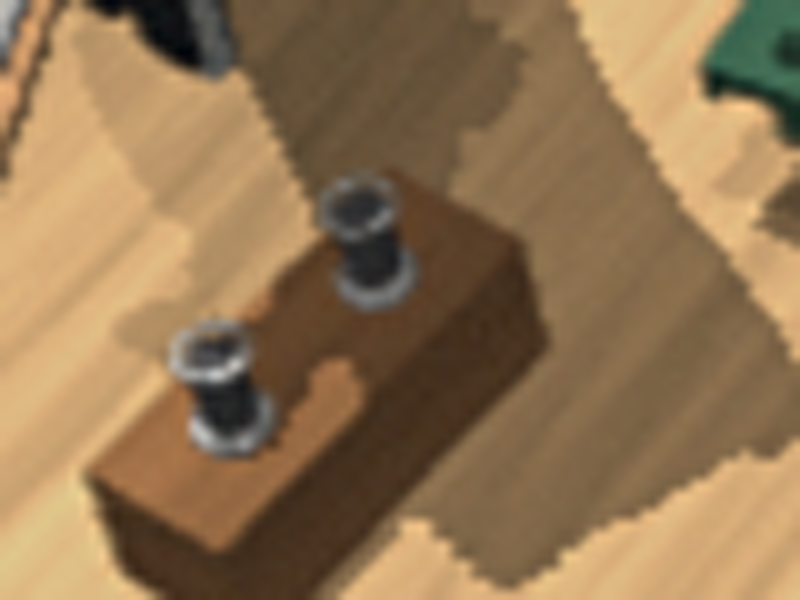

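{"api": "jog_arm", "payload": {
  "motion": [
    [0.5,[-0.02,0,0.016],[0,0,0]],
    [0.5,[-0.002,0,0.001],[0,0,0]],
    [0.5,[0,0.03,0],[0,0,0]],
    [0.5,[0,0,0],[0,0,0]],
    [0.5,[0,0,0],[0,0,0]]
  ]
}}

```text
clock: 19.93
tcp_pos: [0.4886, -0.3775, 0.1126]
orientation: [-0.073, -2.187, 2.182]
contact_force: [0.3, 0.4, -0.2]
grip_width: 0.0429
```

Run:
```python
from h import *
plan((.4914,-.382,.073),86)
```

```text
tcp [ 0.4886 -0.3775  0.1126] x [-0.998  0.07   0.003] y [-0.003  0.002 -1.   ] z [-0.07  -0.998 -0.002] F [ 0.3  0.4 -0.2] w 0.0429
turn (tool, deg) [ 0.12 -0.01  0.18]
shift in target axes mm [-3.1 39.6  4.3]  in present axes [-3.2 39.6  4.4]
```

{"api": "jog_arm", "payload": {
  "motion": [
    [0.5,[-0.003,0.01,0.004],[0,0,0]],
    [0.5,[0,0.015,0],[0,0,0]],
    [0.5,[0,0.013,0],[0,0,0]],
    [0.5,[0,0,0],[0,0,0]],
    [0.5,[0,0,0],[0,0,0]]
  ]
}}

```text
clock: 20.35
tcp_pos: [0.4921, -0.3828, 0.0754]
orientation: [-0.076, -2.186, 2.184]
contact_force: [-0.0, 0.5, -0.6]
grip_width: 0.043
```

Run:
```python
from h import *
plan((.4914,-.382,.071),86)
s=grab("scene"); crop(s,100,240,180,300,"pin2.png")
```

```text
tcp [ 0.4921 -0.3828  0.0754] x [-0.998  0.071  0.001] y [-0.001  0.001 -1.   ] z [-0.071 -0.998 -0.001] F [-0.   0.5 -0.6] w 0.043
turn (tool, deg) [ 0.04 -0.05  0.07]
shift in target axes mm [ 0.7  4.4 -0.8]  in present axes [ 0.7  4.4 -0.8]
```

View pics/pin2.png

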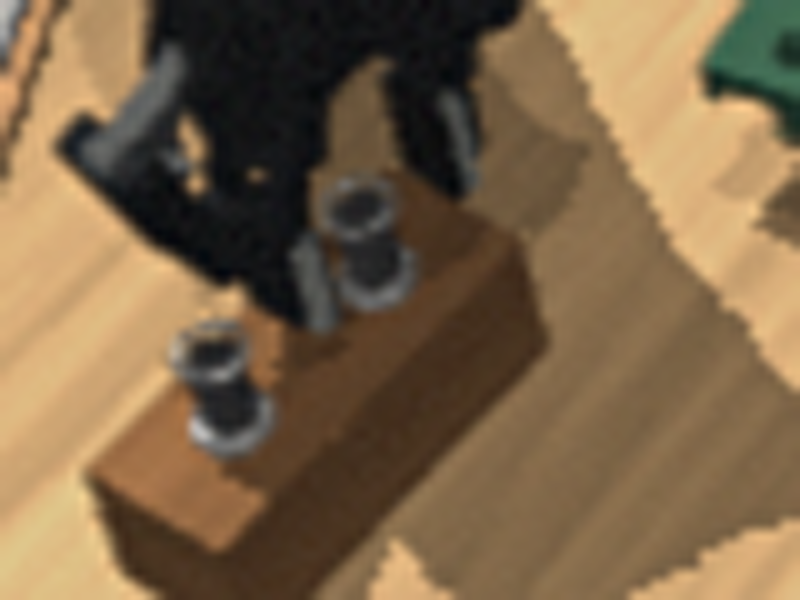

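{"api": "jog_arm", "payload": {
  "motion": [
    [0.5,[0,0.003,0],[0,0,0]],
    [0.5,[0,0,0],[0,0,0]],
    [0,[0,0,0],[0,0,0]],
    [0,[0,0,0],[0,0,0]],
    [0,[0,0,0],[0,0,0]],
    [0,[0,0,0],[0,0,0]],
    [0,[0,0,0],[0,0,0]]
  ],
  "force": 30
}}

```text
clock: 20.98
tcp_pos: [0.4927, -0.3833, 0.0733]
orientation: [-0.078, -2.185, 2.186]
contact_force: [-1.1, -0.5, 4.1]
grip_width: 0.0125
```

Run:
```python
from h import *
plan((.4914,-.382,.071),86)
s=grab("scene"); crop(s,100,240,180,300,"pin3.png")
```

```text
tcp [ 0.4927 -0.3833  0.0733] x [-0.997  0.071 -0.001] y [ 0. -0. -1.] z [-0.071 -0.997  0.   ] F [-1.1 -0.5  4.1] w 0.0125
turn (tool, deg) [-0.02 -0.06 -0.03]
shift in target axes mm [ 1.4  2.3 -1.2]  in present axes [ 1.4  2.3 -1.2]
```

View pics/pin3.png

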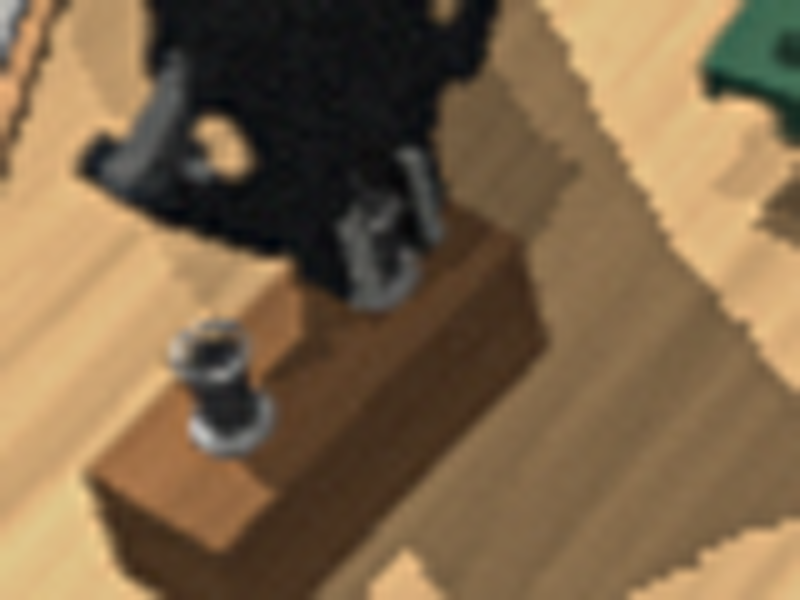

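{"api": "jog_arm", "payload": {
  "motion": [
    [0,[0,-0.015,0],[0,0,0]],
    [0,[0,-0.02,0],[0,0,0]],
    [0,[0,-0.025,0],[0,0,0]],
    [0,[0,-0.02,0],[0,0,0]],
    [0,[0,0,0],[0,0,0]],
    [0,[0,0,0],[0,0,0]]
  ]
}}

```text
clock: 21.53
tcp_pos: [0.493, -0.3835, 0.1539]
orientation: [-0.08, -2.185, 2.188]
contact_force: [0.2, 0.6, -0.4]
grip_width: 0.013
```

Run:
```python
from h import *
plan((.5471,-.2829,.15),86)
s=grab("scene"); crop(s,100,220,180,280,"pin4.png")
```

```text
tcp [ 0.493  -0.3835  0.1539] x [-0.997  0.071 -0.002] y [ 0.002 -0.001 -1.   ] z [-0.071 -0.997  0.001] F [ 0.2  0.6 -0.4] w 0.013
turn (tool, deg) [-0.07 -0.06 -0.11]
shift in target axes mm [ -47.     3.9 -104.1]  in present axes [ -46.9    3.8 -104.2]
```

View pics/pin4.png

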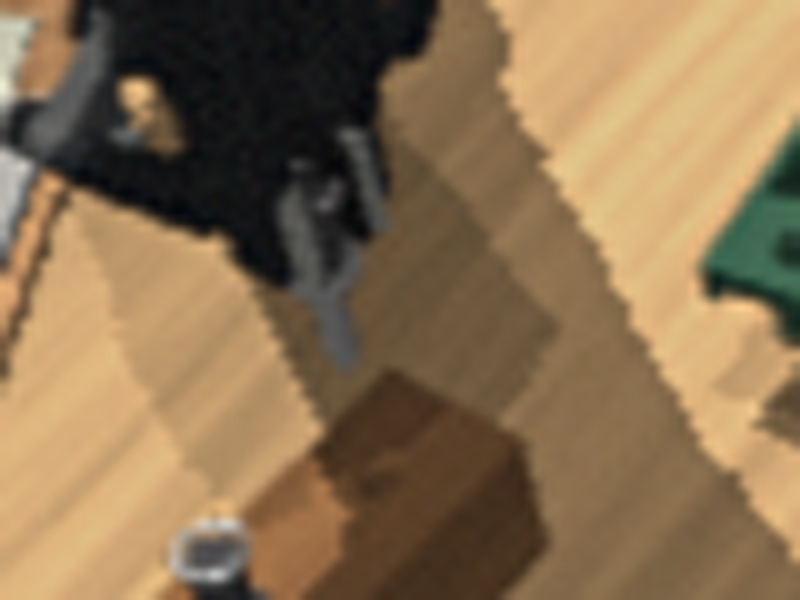

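{"api": "jog_arm", "payload": {
  "motion": [
    [0,[-0.012,0,-0.025],[0,0,0]],
    [0,[-0.012,0,-0.027],[0,0,0]],
    [0,[-0.012,0,-0.027],[0,0,0]],
    [0,[-0.011,0,-0.025],[0,0,0]],
    [0,[0,0,0],[0,0,0]],
    [0,[0,0,0],[0,0,0]],
    [0,[0,0,0],[0,0,0]]
  ]
}}

```text
clock: 22.17
tcp_pos: [0.5456, -0.283, 0.1516]
orientation: [-0.075, -2.184, 2.184]
contact_force: [0.3, 0.4, -0.8]
grip_width: 0.0122
```

Run:
```python
from h import *
plan((.5471,-.2829,.125),86)
s=grab("scene"); crop(s,130,200,210,260,"pin5.png")
for z in(.064,): print("hole pred",(proj(s,(.5471,-.2829,.0645))-[130,200]+.5)*10)
p,_,o=axes()
for dz in(.028,.063): print("pin pred at tcp",(proj(s,(p[0],p[1],p[2]-dz))-[130,200]+.5)*10)
t=grab("top"); crop(t,330,180,410,240,"pin5t.png")
```

```text
tcp [ 0.5456 -0.283   0.1516] x [-0.997  0.071  0.002] y [-0.002  0.    -1.   ] z [-0.071 -0.997 -0.   ] F [ 0.3  0.4 -0.8] w 0.0122
turn (tool, deg) [ 0.01 -0.06  0.14]
shift in target axes mm [-1.4 26.6 -0.2]  in present axes [-1.5 26.6 -0.2]
hole pred [[486.2778977  447.97226979]]
pin pred at tcp [[451.42909601 292.20462487]]
pin pred at tcp [[467.85886875 385.38381772]]
```

View pics/pin5.png

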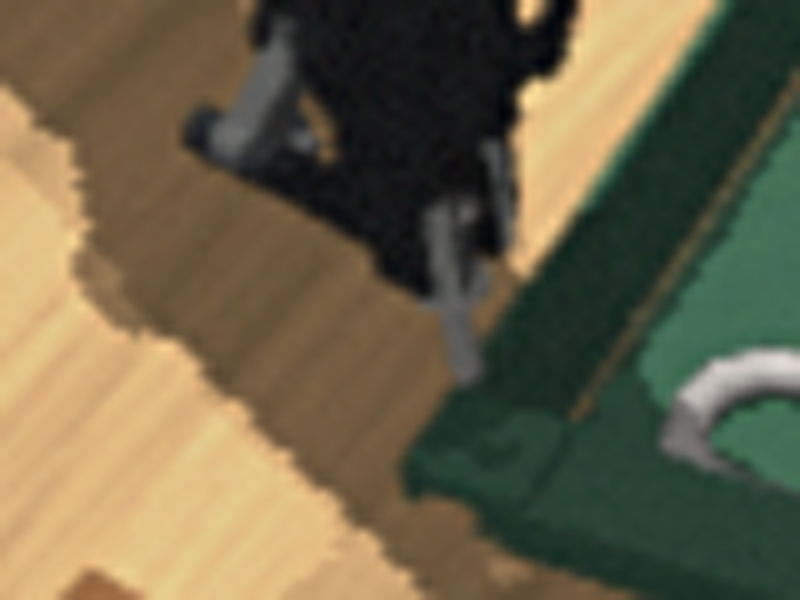

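View pics/pin5t.png

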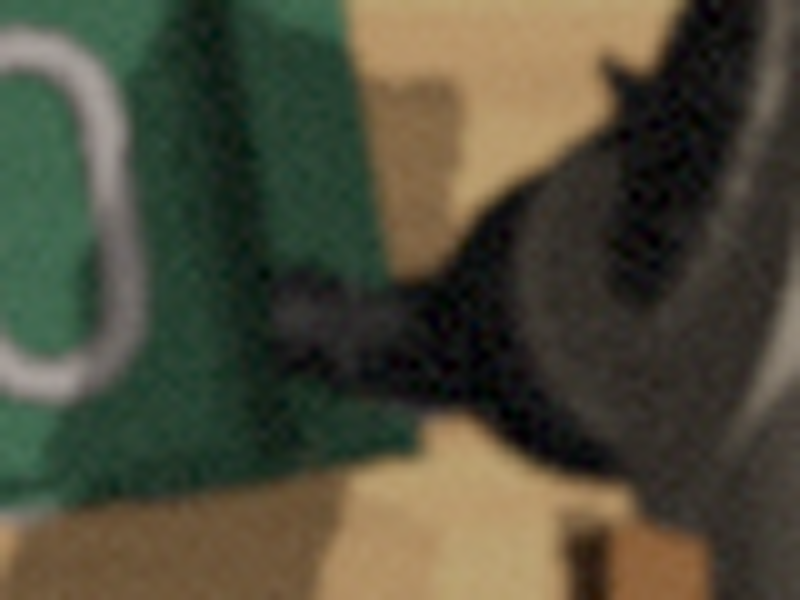

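Run:
```python
from h import *
im=cv2.imread("pics/f3.png").astype(float).sum(2); s=grab("scene")
for n,(u,v) in dict(R=(342,323),L=(507,79)).items():
    w=im[v-14:v+15,u-14:u+15]; b=np.median(w); W=np.clip(b-w-25,0,None)
    vv,uu=np.mgrid[v-14:v+15,u-14:u+15]; rr=np.hypot(uu-u,vv-v)<13; W=W*rr
    c=np.array([(uu*W).sum(),(vv*W).sum()])/W.sum(); px=np.array([90,160])+(c+.5)/(800/210)-.5
    print(n,c,px,"ray",ray(s,px,.0645),ray(s,px,.062), "pred",proj(s,(*( (.5471,-.2829) if n=="R" else (.5116,-.0193)),.0645)))
for px in [(130+47-.5,200+38.2-.5)]: print("tip ray", ray(s,px,.0886))
crop(s,165,225,195,248,"pin6.png")
```

```text
R [340.31561462 323.78058645] [178.96409884 244.62365394] ray [[ 0.54963005 -0.28273562  0.0645    ]] [[ 0.54811979 -0.28114332  0.062     ]] pred [[178.12778977 244.29722698]]
L [505.7460156   78.32383859] [222.38957909 180.19125763] ray [[ 0.5143394  -0.01808275  0.0645    ]] [[ 0.51273433 -0.01577951  0.062     ]] pred [[221.38462863 180.12993774]]
tip ray [[ 0.54510241 -0.28250264  0.0886    ]]
```

View pics/pin6.png

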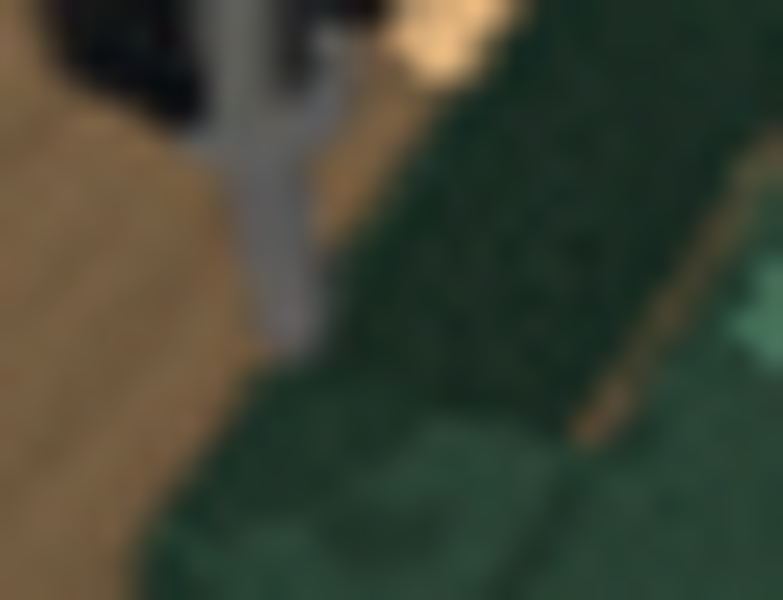

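{"api": "jog_arm", "payload": {
  "motion": [
    [0,[-0.003,0.008,0],[0,0,0]],
    [0,[0,0.008,0],[0,0,0]],
    [0,[0,0.005,0],[0,0,0]],
    [0,[0,0,0],[0,0,0]],
    [0,[0,0,0],[0,0,0]]
  ]
}}

```text
clock: 22.73
tcp_pos: [0.5492, -0.2829, 0.1311]
orientation: [-0.076, -2.185, 2.184]
contact_force: [0.6, 0.9, 0.2]
grip_width: 0.0127
```

Run:
```python
from h import *
plan((.549,-.2829,.125),86)
s=grab("scene"); 
s["image"]=np.clip(s["image"].astype(float)*1.8,0,255).astype(np.uint8)
crop(s,165,225,195,248,"pin7.png")
```

```text
tcp [ 0.5492 -0.2829  0.1311] x [-0.997  0.071  0.001] y [-0.001  0.001 -1.   ] z [-0.071 -0.997 -0.001] F [0.6 0.9 0.2] w 0.0127
turn (tool, deg) [ 0.03 -0.06  0.08]
shift in target axes mm [0.2 6.1 0.1]  in present axes [0.2 6.1 0.1]
```

View pics/pin7.png

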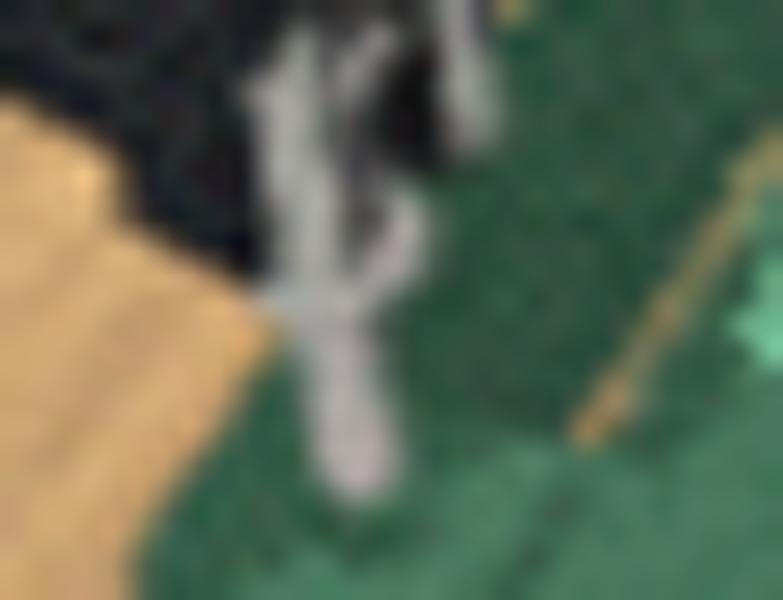

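{"api": "jog_arm", "payload": {
  "motion": [
    [0,[-0.0007,0.004,0],[0,0,0]],
    [0,[0,0.004,0],[0,0,0]],
    [0,[0,0.002,0],[0,0,0]],
    [0,[0,0,0],[0,0,0]],
    [0,[0,0,0],[0,0,0]]
  ]
}}

```text
clock: 23.2
tcp_pos: [0.5503, -0.2829, 0.1217]
orientation: [-0.077, -2.185, 2.185]
contact_force: [-0.0, -0.3, -1.2]
grip_width: 0.0125
```

Run:
```python
from h import *
plan((.549,-.2829,.125),86)
```

```text
tcp [ 0.5503 -0.2829  0.1217] x [-0.997  0.071  0.   ] y [-0.  0. -1.] z [-0.071 -0.997 -0.   ] F [-0.  -0.3 -1.2] w 0.0125
turn (tool, deg) [ 0.01 -0.05  0.02]
shift in target axes mm [ 1.3 -3.3  0.1]  in present axes [ 1.3 -3.3  0.1]
```

{"api": "jog_arm", "payload": {
  "motion": [
    [0,[0,0.003,0],[0,0,0]],
    [0,[0,0.003,0],[0,0,0]],
    [0,[0,0.003,0],[0,0,0]],
    [0,[0,0,0],[0,0,0]]
  ]
}}

```text
clock: 23.53
tcp_pos: [0.5499, -0.2828, 0.1121]
orientation: [-0.076, -2.185, 2.184]
contact_force: [-0.4, -0.2, -0.7]
grip_width: 0.0127
```

{"api": "jog_arm", "payload": {
  "motion": [
    [0,[0,0.004,0],[0,0,0]],
    [0,[0,0.004,0],[0,0,0]],
    [0,[0,0.003,0],[0,0,0]],
    [0,[0,0,0],[0,0,0]]
  ]
}}

```text
clock: 23.87
tcp_pos: [0.5498, -0.2828, 0.101]
orientation: [-0.076, -2.185, 2.184]
contact_force: [0.3, -0.7, -0.8]
grip_width: 0.0123
```

{"api": "jog_arm", "payload": {
  "motion": [
    [0,[0,0.004,0],[0,0,0]],
    [0,[0,0.003,0],[0,0,0]],
    [0,[0,0,0],[0,0,0]],
    [0,[0,0,0],[0,0,0]]
  ]
}}

```text
clock: 24.2
tcp_pos: [0.5502, -0.2829, 0.0946]
orientation: [-0.077, -2.185, 2.185]
contact_force: [-0.2, -0.6, -1.1]
grip_width: 0.0124
```

{"api": "jog_arm", "payload": {
  "motion": [
    [0,[0,0.002,0],[0,0,0]],
    [0,[0,0,0],[0,0,0]],
    [0,[0,0,0],[0,0,0]]
  ]
}}

```text
clock: 24.45
tcp_pos: [0.5504, -0.283, 0.093]
orientation: [-0.078, -2.185, 2.185]
contact_force: [-0.2, 0.7, -1.5]
grip_width: 0.0124
```

Run:
```python
from h import *
s=grab("scene"); 
s["image"]=np.clip(s["image"].astype(float)*1.6,0,255).astype(np.uint8)
crop(s,150,210,210,255,"pin8.png")
```

```text
(no output)
```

View pics/pin8.png

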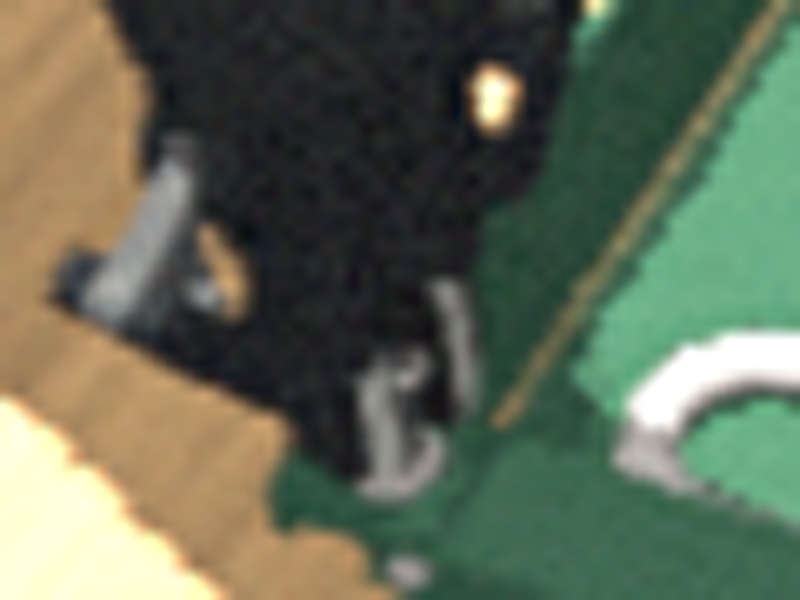

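{"api": "jog_arm", "payload": {
  "motion": [
    [0,[0,0.002,0],[0,0,0]],
    [0,[0,0,0],[0,0,0]],
    [0,[0,0,0],[0,0,0]]
  ]
}}

```text
clock: 24.75
tcp_pos: [0.5506, -0.2832, 0.0926]
orientation: [-0.078, -2.185, 2.186]
contact_force: [-4.7, 1.7, 12.3]
grip_width: 0.0126
```

{"api": "jog_arm", "payload": {
  "motion": [
    [0,[0,0.001,0],[0,0,0]],
    [0,[0,0,0],[0,0,0]],
    [0,[0,0,0],[0,0,0]]
  ]
}}

```text
clock: 25.0
tcp_pos: [0.5507, -0.2832, 0.0925]
orientation: [-0.079, -2.185, 2.186]
contact_force: [-6.9, 2.0, 19.3]
grip_width: 0.0123
```

{"api": "jog_arm", "payload": {
  "motion": [
    [0.5,[0,-0.002,0],[0,0,0]],
    [0.5,[0,0,0],[0,0,0]],
    [0.5,[0,0,0],[0,0,0]],
    [0.5,[0,0,0],[0,0,0]],
    [0.5,[0,-0.02,0],[0,0,0]],
    [0.5,[0,-0.035,0],[0,0,0]],
    [0.5,[0.01,-0.01,0.03],[0,0,0]],
    [0.5,[0.013,0,0.035],[0,0,0]],
    [0.5,[0.013,0,0.035],[0,0,0]],
    [0.5,[0.013,0,0.035],[0,0,0]]
  ]
}}

```text
clock: 25.83
tcp_pos: [0.4913, -0.4154, 0.157]
orientation: [-0.077, -2.186, 2.186]
contact_force: [0.5, -0.8, -0.3]
grip_width: 0.0427
```

Run:
```python
from h import *
s=grab("scene"); 
crop(s,130,200,210,260,"pin9.png")
plan((.4893,-.4352,.115),86)
```

```text
tcp [ 0.4852 -0.4252  0.1567] x [-0.997  0.081  0.003] y [-0.003 -0.006 -1.   ] z [-0.081 -0.997  0.006] F [-4.  -8.4 -0.3] w 0.0427
turn (tool, deg) [-0.36 -0.62  0.16]
shift in target axes mm [-4.7 41.7  9.7]  in present axes [-5.  41.8  9.4]
```

View pics/pin9.png

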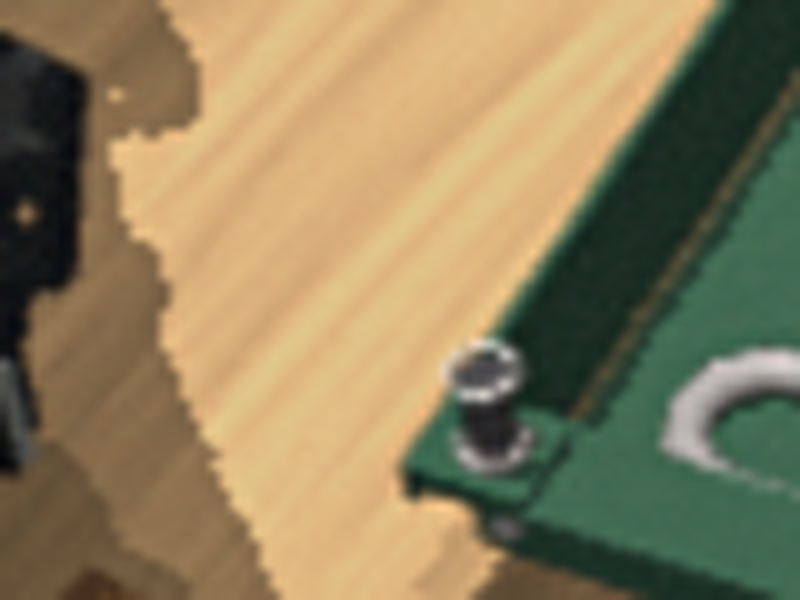

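Pin 1 is home in the right hole, with its collar flat on the tab and the tip showing below. Next is pin 2.

{"api": "jog_arm", "payload": {
  "motion": [
    [0.5,[0,0,0],[0,0,0]],
    [0.5,[0,0.02,0],[0,0,0]],
    [0.5,[0,0.022,0],[0,0,0]],
    [0.5,[0,0,0],[0,0,0]],
    [0.5,[0,0,0],[0,0,0]]
  ]
}}

```text
clock: 26.3
tcp_pos: [0.4916, -0.4127, 0.1137]
orientation: [-0.073, -2.187, 2.182]
contact_force: [-0.4, 0.1, 1.6]
grip_width: 0.0427
```

Run:
```python
from h import *
plan((.4893,-.4352,.073),86)
```

```text
tcp [ 0.4916 -0.4127  0.1137] x [-0.998  0.07   0.003] y [-0.002  0.002 -1.   ] z [-0.07  -0.998 -0.002] F [-0.4  0.1  1.6] w 0.0427
turn (tool, deg) [0.13 0.01 0.15]
shift in target axes mm [ 0.7 40.7 22.6]  in present axes [ 0.6 40.6 22.7]
```

{"api": "jog_arm", "payload": {
  "motion": [
    [0.5,[0.001,0,0.015],[0,0,0]],
    [0.5,[0,0,0.008],[0,0,0]],
    [0.5,[0,0,0],[0,0,0]],
    [0.5,[0,0.015,0],[0,0,0]],
    [0.5,[0,0.015,0],[0,0,0]],
    [0.5,[0,0.009,0],[0,0,0]],
    [0.5,[0,0,0],[0,0,0]],
    [0.5,[0,0,0],[0,0,0]]
  ]
}}

```text
clock: 26.97
tcp_pos: [0.4892, -0.4372, 0.076]
orientation: [-0.077, -2.185, 2.185]
contact_force: [-0.2, -0.1, 0.6]
grip_width: 0.0426
```

Run:
```python
from h import *
s=grab("scene"); 
crop(s,80,240,160,300,"pin10.png")
plan((.4893,-.4352,.073),86)
```

```text
tcp [ 0.4897 -0.4374  0.0766] x [-0.997  0.071 -0.001] y [ 0.001 -0.001 -1.   ] z [-0.071 -0.997  0.   ] F [ 0.4 -0.4 -0.2] w 0.0427
turn (tool, deg) [-0.03 -0.07 -0.04]
shift in target axes mm [ 0.5  3.6 -2.2]  in present axes [ 0.5  3.6 -2.2]
```

View pics/pin10.png

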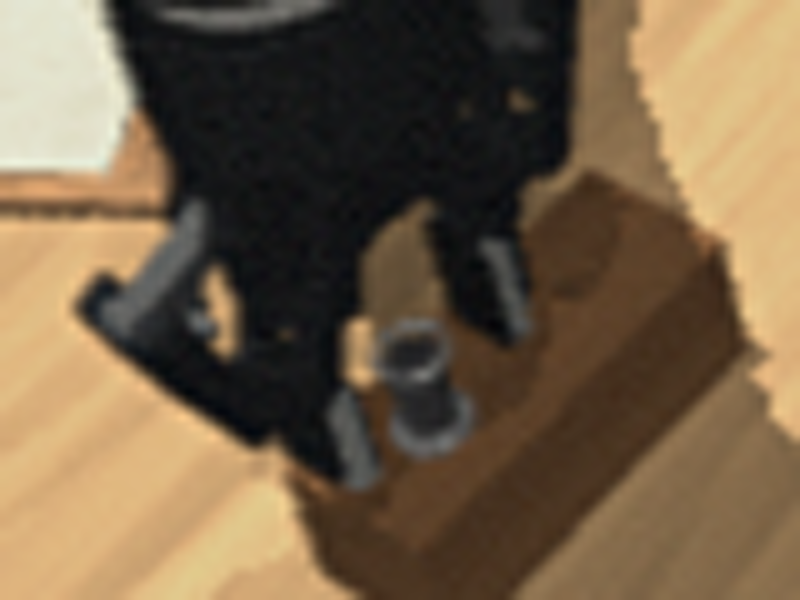

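{"api": "jog_arm", "payload": {
  "motion": [
    [0.5,[0,0.003,-0.002],[0,0,0]],
    [0.5,[0,0,0],[0,0,0]],
    [0.5,[0,0,0],[0,0,0]],
    [0,[0,0,0],[0,0,0]],
    [0,[0,0,0],[0,0,0]],
    [0,[0,0,0],[0,0,0]],
    [0,[0,0,0],[0,0,0]],
    [0,[0,0,0],[0,0,0]]
  ]
}}

```text
clock: 27.68
tcp_pos: [0.4896, -0.4352, 0.0732]
orientation: [-0.078, -2.185, 2.186]
contact_force: [-0.5, 0.2, 2.8]
grip_width: 0.0127
```

{"api": "jog_arm", "payload": {
  "motion": [
    [0,[0,-0.015,0],[0,0,0]],
    [0,[0,-0.02,0],[0,0,0]],
    [0,[0,-0.025,0],[0,0,0]],
    [0,[0,-0.025,0],[0,0,0]],
    [0,[0,-0.005,0],[0,0,0]],
    [0,[0,0,0],[0,0,0]],
    [0,[0,0,0],[0,0,0]]
  ]
}}

```text
clock: 28.27
tcp_pos: [0.4891, -0.4348, 0.1622]
orientation: [-0.077, -2.185, 2.185]
contact_force: [1.0, 0.7, 0.0]
grip_width: 0.0125
```

Run:
```python
from h import *
s=grab("scene"); 
crop(s,80,210,160,270,"pin11.png")
plan((.515,-.019,.155),86)
```

```text
tcp [ 0.4887 -0.4345  0.1614] x [-0.997  0.071  0.002] y [-0.002  0.001 -1.   ] z [-0.071 -0.997 -0.001] F [-0.1  0.8 -1.7] w 0.0129
turn (tool, deg) [ 0.07 -0.05  0.11]
shift in target axes mm [   2.7    6.4 -416.3]  in present axes [   3.1    6.9 -416.3]
```

View pics/pin11.png

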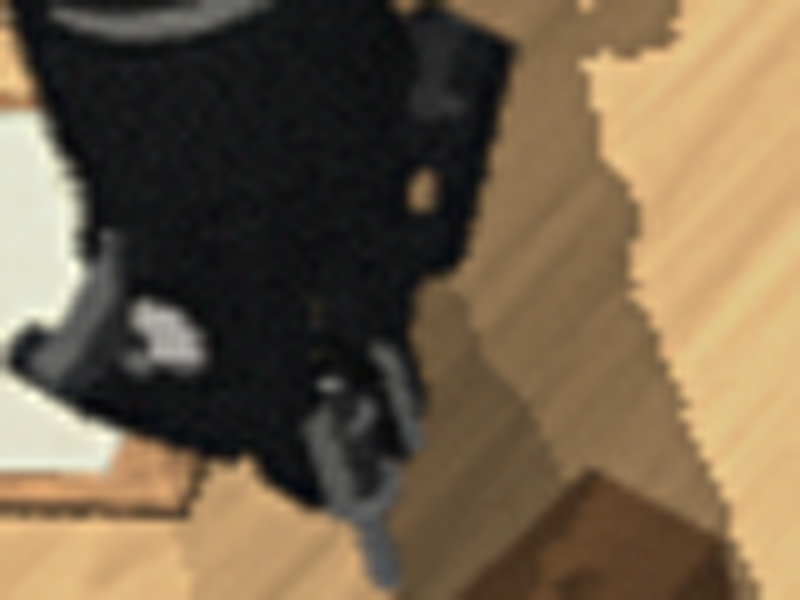

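{"api": "jog_arm", "payload": {
  "motion": [
    [0,[0,0,-0.025],[0,0,0]],
    [0,[0,0,-0.035],[0,0,0]],
    [0,[0,0,-0.035],[0,0,0]],
    [0,[0,0,-0.035],[0,0,0]],
    [0,[0,0,-0.035],[0,0,0]],
    [0,[0,0,-0.035],[0,0,0]],
    [0,[0,0,-0.035],[0,0,0]],
    [0,[0,0,-0.035],[0,0,0]],
    [0,[0,0,-0.035],[0,0,0]],
    [0,[0,0,-0.035],[0,0,0]]
  ]
}}

```text
clock: 29.15
tcp_pos: [0.5122, -0.0942, 0.1613]
orientation: [-0.074, -2.184, 2.184]
contact_force: [0.5, 0.2, -0.1]
grip_width: 0.0128
```

{"api": "jog_arm", "payload": {
  "motion": [
    [0,[0,0,-0.035],[0,0,0]],
    [0,[0.003,0,-0.03],[0,0,0]],
    [0,[0,0,-0.008],[0,0,0]],
    [0,[0,0,0],[0,0,0]],
    [0,[0,0,0],[0,0,0]],
    [0,[0,0,0],[0,0,0]]
  ]
}}

```text
clock: 29.65
tcp_pos: [0.5152, -0.0249, 0.1621]
orientation: [-0.078, -2.182, 2.184]
contact_force: [-0.6, -0.5, -0.9]
grip_width: 0.0127
```

Run:
```python
from h import *
plan((.515,-.019,.135),86)
```

```text
tcp [ 0.5152 -0.0249  0.1621] x [-0.997  0.073  0.001] y [-0.002 -0.001 -1.   ] z [-0.073 -0.997  0.001] F [-0.6 -0.5 -0.9] w 0.0127
turn (tool, deg) [-0.06 -0.19  0.08]
shift in target axes mm [ 0.6 27.1 -5.9]  in present axes [ 0.6 27.1 -5.9]
```

{"api": "jog_arm", "payload": {
  "motion": [
    [0,[0.0005,0,-0.006],[0,0,0]],
    [0,[0,0.015,0],[0,0,0]],
    [0,[0,0.015,0],[0,0,0]],
    [0,[0,0,0],[0,0,0]],
    [0,[0,0,0],[0,0,0]],
    [0,[0,0,0],[0,0,0]]
  ]
}}

```text
clock: 30.15
tcp_pos: [0.516, -0.0174, 0.1334]
orientation: [-0.079, -2.185, 2.185]
contact_force: [0.1, -1.0, -0.6]
grip_width: 0.0126
```

Run:
```python
from h import *
plan((.515,-.019,.125),86)
s=grab("scene"); 
s["image"]=np.clip(s["image"].astype(float)*1.6,0,255).astype(np.uint8)
crop(s,205,158,245,188,"pin12.png"); 
px=np.array((222.39,180.19)); print("hole in crop",(px-[205,158]+.5)*20)
p,_,_=axes(); print("tip pred",(proj(s,p-[0,0,.063])-[205,158]+.5)*20, "lowered to .0645",(proj(s,(p[0],p[1],.0645))-[205,158]+.5)*20)
```

```text
tcp [ 0.516  -0.0174  0.1334] x [-0.997  0.072 -0.   ] y [ 0. -0. -1.] z [-0.072 -0.997  0.   ] F [ 0.1 -1.  -0.6] w 0.0126
turn (tool, deg) [-0.   -0.12 -0.02]
shift in target axes mm [0.8 8.4 1.7]  in present axes [0.8 8.4 1.7]
hole in crop [357.8 453.8]
tip pred [[369.31443715 423.32021535]] lowered to .0645 [[371.3848994  454.48035458]]
```

View pics/pin12.png

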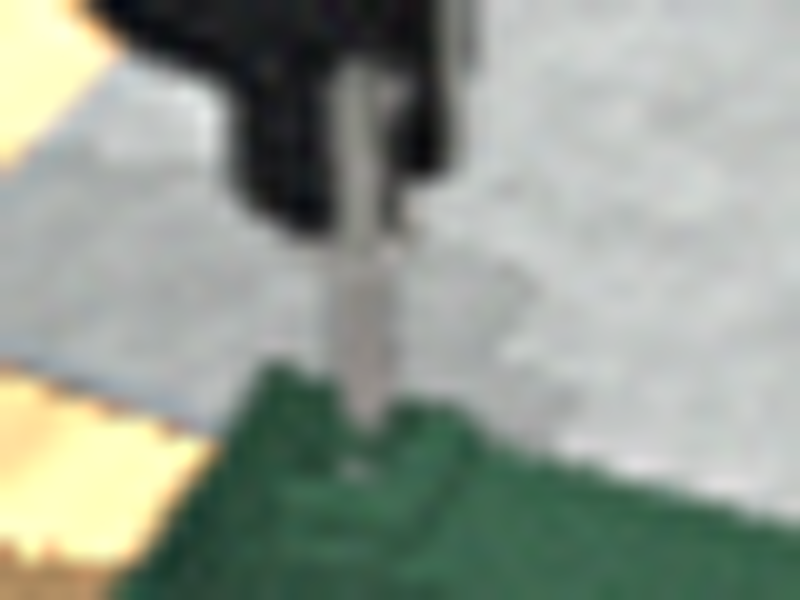

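{"api": "jog_arm", "payload": {
  "motion": [
    [0,[0.0008,0,0.0015],[0,0,0]],
    [0,[0,0,0],[0,0,0]],
    [0,[0,0.004,0],[0,0,0]],
    [0,[0,0.004,0],[0,0,0]],
    [0,[0,0.003,0],[0,0,0]],
    [0,[0,0,0],[0,0,0]],
    [0,[0,0,0],[0,0,0]]
  ]
}}

```text
clock: 30.78
tcp_pos: [0.5145, -0.0182, 0.1215]
orientation: [-0.076, -2.185, 2.185]
contact_force: [-0.3, 0.2, 0.3]
grip_width: 0.0123
```

Run:
```python
from h import *
plan((.515,-.019,.125),86)
s=grab("scene"); 
s["image"]=np.clip(s["image"].astype(float)*1.6,0,255).astype(np.uint8)
crop(s,205,158,245,188,"pin13.png");
```

```text
tcp [ 0.5145 -0.0182  0.1215] x [-0.998  0.071  0.001] y [-0.001  0.    -1.   ] z [-0.071 -0.998  0.   ] F [-0.3  0.2  0.3] w 0.0123
turn (tool, deg) [-0.   -0.05  0.05]
shift in target axes mm [-0.6 -3.5  0.7]  in present axes [-0.6 -3.5  0.7]
```

View pics/pin13.png

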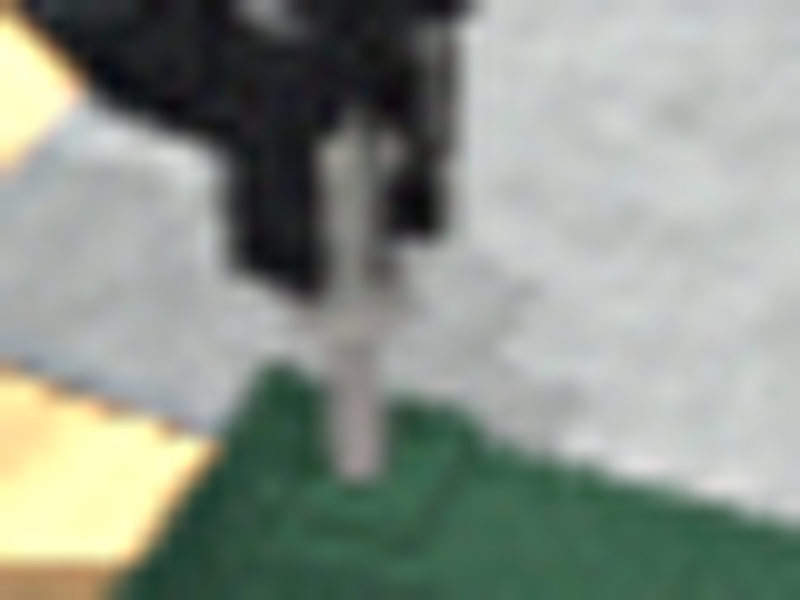

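{"api": "jog_arm", "payload": {
  "motion": [
    [0,[-0.0003,0.003,0.0003],[0,0,0]],
    [0,[0,0.003,0],[0,0,0]],
    [0,[0,0.003,0],[0,0,0]],
    [0,[0,0,0],[0,0,0]],
    [0,[0,0,0],[0,0,0]]
  ]
}}

```text
clock: 31.25
tcp_pos: [0.5148, -0.0186, 0.1126]
orientation: [-0.077, -2.185, 2.185]
contact_force: [0.1, -0.4, 0.1]
grip_width: 0.0124
```

{"api": "jog_arm", "payload": {
  "motion": [
    [0,[0,0.004,0],[0,0,0]],
    [0,[0,0.004,0],[0,0,0]],
    [0,[0,0.003,0],[0,0,0]],
    [0,[0,0,0],[0,0,0]],
    [0,[0,0,0],[0,0,0]]
  ]
}}

```text
clock: 31.67
tcp_pos: [0.5148, -0.0186, 0.1016]
orientation: [-0.077, -2.185, 2.185]
contact_force: [-1.0, 0.4, -1.0]
grip_width: 0.0127
```

{"api": "jog_arm", "payload": {
  "motion": [
    [0,[0,0.004,0],[0,0,0]],
    [0,[0,0.004,0],[0,0,0]],
    [0,[0,0.001,0],[0,0,0]],
    [0,[0,0,0],[0,0,0]],
    [0,[0,0,0],[0,0,0]]
  ]
}}

```text
clock: 32.08
tcp_pos: [0.5149, -0.0186, 0.0928]
orientation: [-0.077, -2.185, 2.185]
contact_force: [0.1, -0.3, -1.0]
grip_width: 0.0124
```

{"api": "jog_arm", "payload": {
  "motion": [
    [0,[0,0.002,0],[0,0,0]],
    [0,[0,0,0],[0,0,0]],
    [0,[0,0,0],[0,0,0]]
  ]
}}

```text
clock: 32.33
tcp_pos: [0.5152, -0.0186, 0.0923]
orientation: [-0.078, -2.185, 2.186]
contact_force: [-4.6, 0.2, 16.0]
grip_width: 0.0127
```

{"api": "jog_arm", "payload": {
  "motion": [
    [0.5,[0,-0.002,0],[0,0,0]],
    [0.5,[0,0,0],[0,0,0]],
    [0.5,[0,0,0],[0,0,0]],
    [0.5,[0,0,0],[0,0,0]],
    [0.5,[0,-0.02,0],[0,0,0]],
    [0.5,[0,-0.035,0],[0,0,0]],
    [0.5,[0,-0.04,0],[0,-5.8,0]],
    [0.7,[0,-0.04,0],[0,-5.8,0]],
    [0.7,[0,0,0],[0,0,0]],
    [0.7,[0,0,0],[0,0,0]]
  ]
}}

```text
clock: 33.17
tcp_pos: [0.5165, -0.0186, 0.2303]
orientation: [-0.136, 2.15, -2.152]
contact_force: [-0.6, 0.3, -0.8]
grip_width: 0.0599
```

Run:
```python
from h import *
plan((.4712,.4186,.225),97.7)
s=grab("scene"); crop(s,140,140,300,260,"pin14.png"); 
t=grab("top"); crop(t,80,220,140,265,"hold2.png")
```

```text
tcp [ 0.5165 -0.0186  0.2303] x [-0.991 -0.131 -0.005] y [ 0.005 -0.    -1.   ] z [ 0.131 -0.991  0.001] F [-0.6  0.3 -0.8] w 0.0599
turn (tool, deg) [-0.05 -0.18 -0.3 ]
shift in target axes mm [ -13.7    5.3 -439.4]  in present axes [ -12.3    4.9 -439.4]
```

View pics/pin14.png

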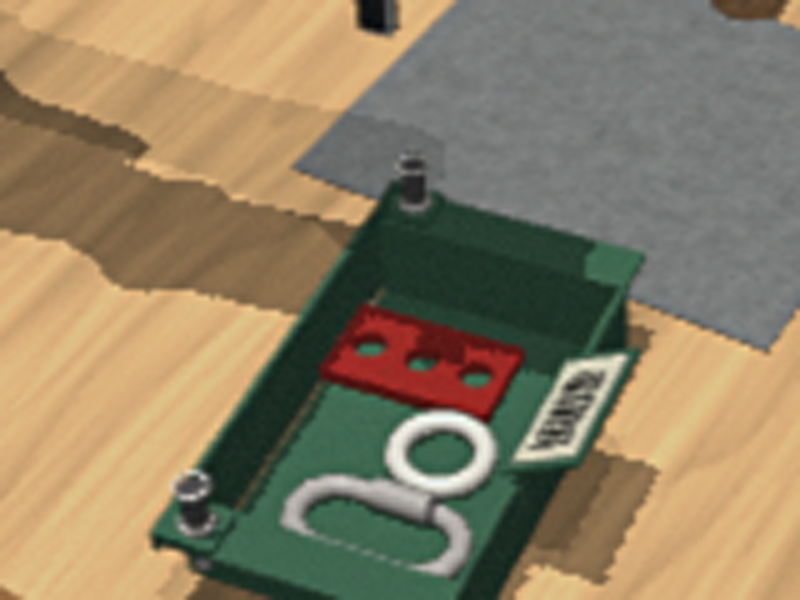

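View pics/hold2.png

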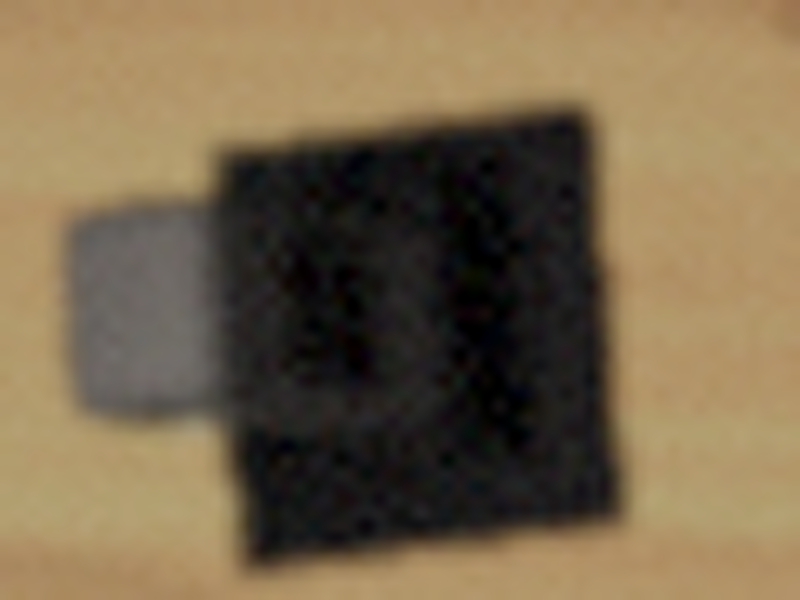

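{"api": "jog_arm", "payload": {
  "motion": [
    [1,[-0.002,0,-0.03],[0,0,0]],
    [1,[-0.002,0,-0.036],[0,0,0]],
    [1,[-0.002,0,-0.036],[0,0,0]],
    [1,[-0.002,0,-0.036],[0,0,0]],
    [1,[-0.002,0,-0.036],[0,0,0]],
    [1,[-0.002,0,-0.036],[0,0,0]],
    [1,[-0.001,0,-0.036],[0,0,0]],
    [1,[0,0,-0.036],[0,0,0]],
    [1,[0,0,-0.036],[0,0,0]],
    [1,[0,0,-0.036],[0,0,0]]
  ],
  "force": 50
}}

```text
clock: 34.1
tcp_pos: [0.4801, 0.335, 0.2256]
orientation: [-0.145, 2.153, -2.157]
contact_force: [-0.1, 0.8, -0.5]
grip_width: 0.0853
```

{"api": "jog_arm", "payload": {
  "motion": [
    [0.75,[0,0,-0.036],[0,0,0]],
    [0.75,[0,0,-0.036],[0,0,0]],
    [0.75,[0,0,-0.01],[0,0,0]],
    [0.75,[0,0,0],[0,0,0]],
    [0.75,[0,0,0],[0,0,0]],
    [0.75,[0,0,0],[0,0,0]]
  ]
}}

```text
clock: 34.6
tcp_pos: [0.471, 0.4132, 0.2264]
orientation: [-0.142, 2.152, -2.158]
contact_force: [0.9, -0.1, -0.0]
grip_width: 0.0641
```

Run:
```python
from h import *
plan((.4712,.4186,.175),97.7)
s=grab("scene"); crop(s,230,50,330,125,"s1.png");
```

```text
tcp [0.471  0.4132 0.2264] x [-0.992 -0.129  0.002] y [-0.001 -0.003 -1.   ] z [ 0.129 -0.992  0.003] F [ 0.9 -0.1 -0. ] w 0.0641
turn (tool, deg) [-0.15 -0.26  0.1 ]
shift in target axes mm [-0.9 51.4 -5.3]  in present axes [-0.9 51.4 -5.5]
```

View pics/s1.png

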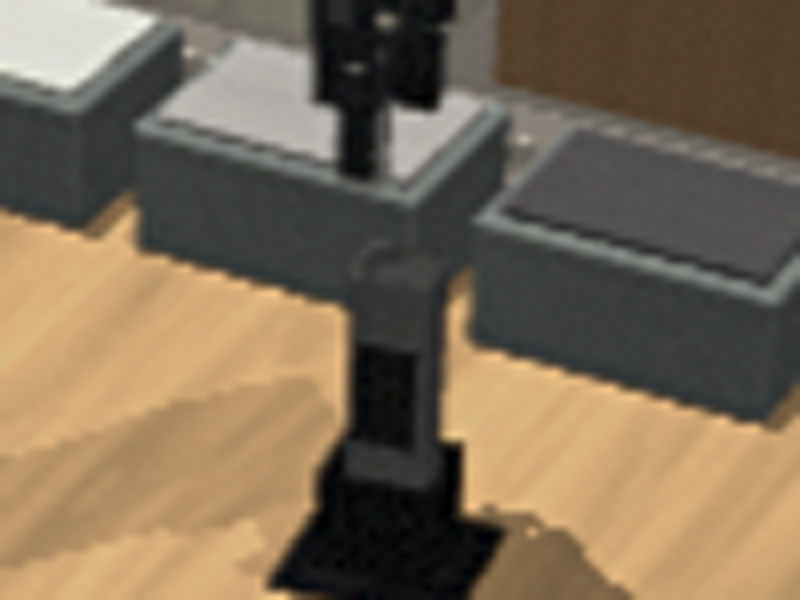

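{"api": "jog_arm", "payload": {
  "motion": [
    [0.75,[0,0,-0.005],[0,0,0]],
    [0.75,[0,0.02,0],[0,0,0]],
    [0.75,[0,0.025,0],[0,0,0]],
    [0.75,[0,0.01,0],[0,0,0]],
    [0.75,[0,0,0],[0,0,0]],
    [0.75,[0,0,0],[0,0,0]]
  ]
}}

```text
clock: 35.15
tcp_pos: [0.4702, 0.4197, 0.1729]
orientation: [-0.142, 2.153, -2.155]
contact_force: [0.5, -0.5, -0.4]
grip_width: 0.0641
```

Run:
```python
from h import *
plan((.4712,.4186,.138),97.7)
s=grab("scene"); crop(s,250,50,310,95,"s2.png");
```

```text
tcp [0.4702 0.4197 0.1729] x [-0.991 -0.13   0.001] y [-0.001 -0.001 -1.   ] z [ 0.13  -0.991  0.001] F [ 0.5 -0.5 -0.4] w 0.0641
turn (tool, deg) [-0.04 -0.2   0.04]
shift in target axes mm [-0.8 34.9  1.3]  in present axes [-0.9 34.9  1.2]
```

View pics/s2.png

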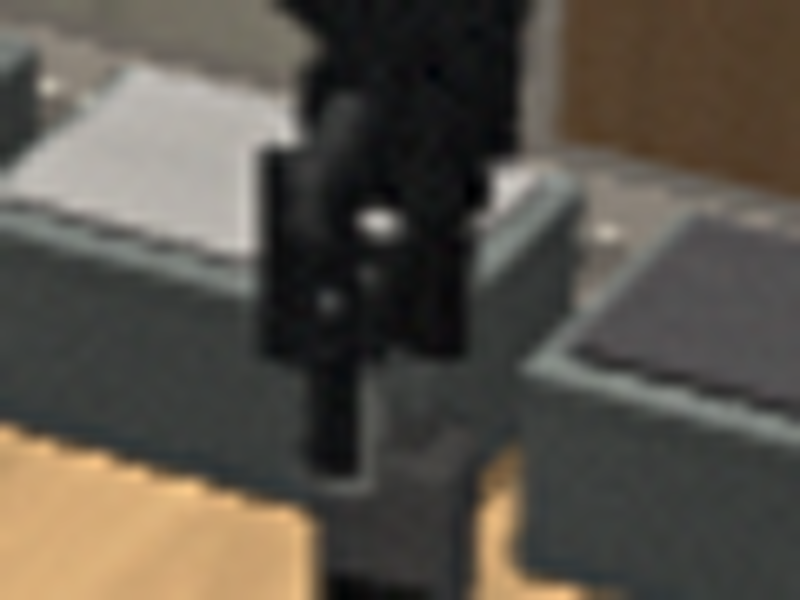

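{"api": "jog_arm", "payload": {
  "motion": [
    [0.75,[-0.001,0.015,0.001],[0,0,0]],
    [0.75,[0,0.02,0],[0,0,0]],
    [0.75,[0,0,0],[0,0,0]],
    [0.75,[0,0,0],[0,0,0]],
    [0,[0,0,0],[0,0,0]],
    [0,[0,0,0],[0,0,0]],
    [0,[0,0,0],[0,0,0]],
    [0,[0,0,0],[0,0,0]],
    [0,[0,0,0],[0,0,0]]
  ]
}}

```text
clock: 35.95
tcp_pos: [0.4718, 0.4203, 0.1395]
orientation: [-0.14, 2.154, -2.15]
contact_force: [-0.7, -0.4, 6.8]
grip_width: 0.0293
```

Run:
```python
from h import *
plan((.4712,.4186,.138),97.7)
s=grab("scene"); crop(s,240,50,320,110,"s3.png");
```

```text
tcp [0.4718 0.4203 0.1395] x [-0.991 -0.131 -0.002] y [ 0.002  0.002 -1.   ] z [ 0.131 -0.991 -0.002] F [-0.7 -0.4  6.8] w 0.0293
turn (tool, deg) [ 0.1  -0.16 -0.12]
shift in target axes mm [0.8 1.5 1.6]  in present axes [0.8 1.5 1.7]
```

View pics/s3.png

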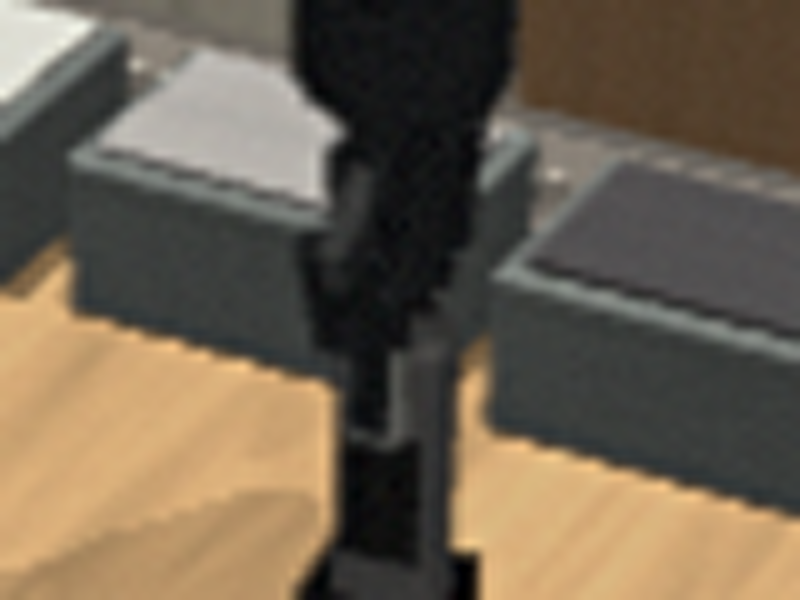

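{"api": "jog_arm", "payload": {
  "motion": [
    [0,[0,-0.01,0],[0,0,0]],
    [0,[0,-0.025,0],[0,0,0]],
    [0,[0,-0.035,0],[0,0,0]],
    [0,[0,-0.035,0],[0,0,0]],
    [0,[0,-0.035,0],[0,0,0]],
    [0,[0,-0.01,0],[0,0,0]],
    [0,[0,0,0],[0,0,0]],
    [0,[0,0,0],[0,0,0]]
  ]
}}

```text
clock: 36.67
tcp_pos: [0.471, 0.419, 0.2877]
orientation: [-0.142, 2.153, -2.154]
contact_force: [0.7, 0.2, -1.1]
grip_width: 0.0295
```

Run:
```python
from h import *
plan((.5851,-.1436,.29),97.7)
s=grab("scene"); crop(s,200,10,320,100,"s4.png");
```

```text
tcp [0.471  0.419  0.2877] x [-0.991 -0.131 -0.   ] y [ 0. -0. -1.] z [ 0.131 -0.991  0.   ] F [ 0.7  0.2 -1.1] w 0.0295
turn (tool, deg) [-0.02 -0.16 -0.01]
shift in target axes mm [-37.7  -2.3 572.8]  in present axes [-39.4  -2.  572.7]
```

View pics/s4.png

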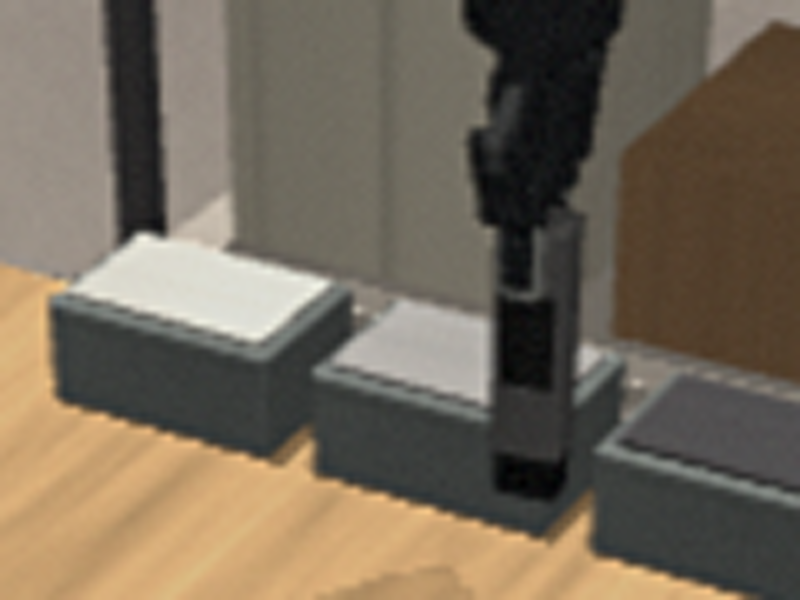

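{"api": "jog_arm", "payload": {
  "motion": [
    [0,[-0.002,0,0.02],[0,0,0]],
    [0,[-0.002,0,0.03],[0,0,0]],
    [0,[-0.002,0,0.035],[0,0,0]],
    [0,[-0.002,0,0.035],[0,0,0]],
    [0,[-0.002,0,0.035],[0,0,0]],
    [0,[-0.002,0,0.035],[0,0,0]],
    [0,[-0.003,0,0.035],[0,0,0]],
    [0,[-0.003,0,0.035],[0,0,0]],
    [0,[-0.003,0,0.035],[0,0,0]],
    [0,[-0.003,0,0.035],[0,0,0]]
  ]
}}

```text
clock: 37.55
tcp_pos: [0.537, 0.0931, 0.2855]
orientation: [-0.147, 2.155, -2.156]
contact_force: [0.1, -0.2, -1.0]
grip_width: 0.0294
```

{"api": "jog_arm", "payload": {
  "motion": [
    [0,[-0.003,0,0.035],[0,0,0]],
    [0,[-0.003,0,0.035],[0,0,0]],
    [0,[-0.003,0,0.035],[0,0,0]],
    [0,[-0.003,0,0.035],[0,0,0]],
    [0,[-0.002,0,0.035],[0,0,0]],
    [0,[-0.002,0,0.035],[0,0,0]],
    [0,[0,0,0.03],[0,0,0]],
    [0,[0,0,0],[0,0,0]],
    [0,[0,0,0],[0,0,0]],
    [0,[0,0,0],[0,0,0]]
  ]
}}

```text
clock: 38.38
tcp_pos: [0.5846, -0.1397, 0.2858]
orientation: [-0.146, 2.157, -2.153]
contact_force: [0.1, 1.1, -1.8]
grip_width: 0.0293
```

{"api": "jog_arm", "payload": {
  "motion": [
    [0,[0,0,0],[0,0,3]],
    [0,[0,0,0],[0,0,3]],
    [0,[0,0,0],[0,0,0]],
    [0,[0,0,0],[0,0,0]]
  ]
}}

```text
clock: 38.72
tcp_pos: [0.5847, -0.1391, 0.2874]
orientation: [-0.033, 2.111, -2.096]
contact_force: [0.2, 0.7, -1.4]
grip_width: 0.0297
```

Run:
```python
from h import *
plan((.5851,-.1436,.29),97.7)
```

```text
tcp [ 0.5847 -0.1391  0.2874] x [-0.986 -0.132 -0.102] y [ 0.101  0.014 -0.995] z [ 0.133 -0.991 -0.   ] F [ 0.2  0.7 -1.4] w 0.0297
turn (tool, deg) [ 0.02 -0.06 -5.86]
shift in target axes mm [ 0.2 -2.6  4.5]  in present axes [-0.1 -2.6  4.5]
```

{"api": "jog_arm", "payload": {
  "motion": [
    [0,[0,0,0],[0,0,5]],
    [0,[0,0,0],[0,0,6]],
    [0,[0,0,0],[0,0,6]],
    [0,[0,0,0],[0,0,5]],
    [0,[0,0,0],[0,0,2]],
    [0,[0,0,0],[0,0,0]],
    [0,[0,0,0],[0,0,0]]
  ]
}}

```text
clock: 39.3
tcp_pos: [0.5855, -0.1397, 0.2877]
orientation: [0.377, 1.913, -1.844]
contact_force: [0.1, 0.7, -1.6]
grip_width: 0.0294
```

```bash
cat > read.py <<'E'
from h import *
p,M,o=axes(); n=np.array([-.5*ex[0],-.5*ex[1],.866]); lab=np.array([*bw(.09,0),.08])
print(p,"angle deg",np.degrees(np.arccos(-M[:,1]@n)),"target",lab+.1935*n)
print("shift tool mm",M.T@(lab+.1935*n-p)*1000,"focus err",np.linalg.norm(p+M[:,1]*.1935-lab), "qvel",np.abs(o["qvel"]).max())
E
python3 read.py
python3 - <<'E'
from h import *
s=grab("scene"); crop(s,150,80,330,215,"s5.png")
E
```

```text
[ 0.58551342 -0.13974213  0.28768935] angle deg 0.48947985934748517 target [ 0.58511075 -0.14360112  0.247571  ]
shift tool mm [20.76980297 34.33157437  3.8071046 ] focus err 0.040085383588247356 qvel 0.034617618421912494
```

View pics/s5.png

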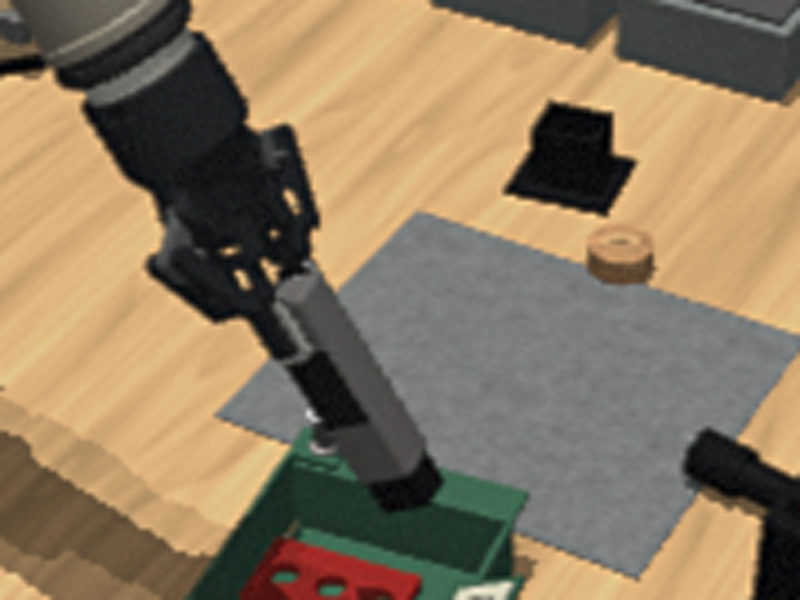

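{"api": "jog_arm", "payload": {
  "motion": [
    [0,[0.007,0.011,0.002],[0,0,0]],
    [0,[0.007,0.012,0.002],[0,0,0]],
    [0,[0.006,0.011,0],[0,0,0]],
    [0,[0,0,0],[0,0,0]],
    [0,[0,0,0],[0,0,0]],
    [0,[0,0,0],[0,0,0]]
  ]
}}

```text
clock: 39.85
tcp_pos: [0.587, -0.1439, 0.2494]
orientation: [0.379, 1.91, -1.843]
contact_force: [0.4, -0.8, -1.4]
grip_width: 0.0294
```

```bash
python3 read.py
python3 - <<'E'
from h import *
s=grab("scene"); crop(s,150,80,330,215,"s6.png")
E
```

```text
[ 0.58695838 -0.14390148  0.24940968] angle deg 0.47705629001414834 target [ 0.58511075 -0.14360112  0.247571  ]
shift tool mm [ 2.47148243  0.69437658 -0.5425028 ] focus err 0.0028075986738807924 qvel 0.014641393047360323
```

View pics/s6.png

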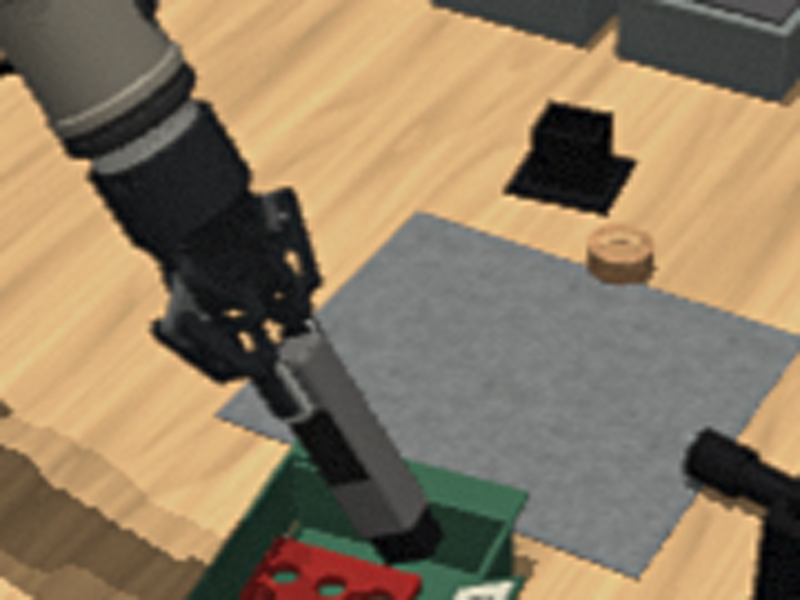

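{"api": "jog_arm", "payload": {
  "motion": [
    [0,[0,0,0],[0,0,0]],
    [0,[0,0,0],[0,0,0]],
    [0,[0,0,0],[0,0,0]],
    [0,[0,0,0],[0,0,0]],
    [0,[0,0,0],[0,0,0]],
    [0,[0,0,0],[0,0,0]],
    [0,[0,0,0],[0,0,0]],
    [0,[0,0,0],[0,0,0]],
    [0,[0,0,0],[0,0,0]],
    [0,[0,0,0],[0,0,0]]
  ]
}}

```text
clock: 40.73
tcp_pos: [0.5858, -0.1444, 0.2484]
orientation: [0.379, 1.911, -1.844]
contact_force: [-0.4, 0.7, -0.9]
grip_width: 0.0291
```

```bash
python3 read.py
python3 - <<'E'
from h import *
s=grab("scene"); crop(s,190,150,290,225,"s7.png")
C=cloud(s); 
# scanner nose axis vs label in scene: predicted focus px & label centre
p,M,_=axes(); print("focus px",(proj(s,p+M[:,1]*.1935)-[190,150]+.5)*8,"window",(proj(s,p+M[:,1]*.1335)-[190,150]+.5)*8)
E
```

```text
[ 0.58578816 -0.14444118  0.24843442] angle deg 0.4775489812709267 target [ 0.58511075 -0.14360112  0.247571  ]
shift tool mm [ 0.91781777  0.46712584 -0.92167615] focus err 0.0015330079775237072 qvel 0.0024185362863656957
focus px [[504.95032841 573.29232328]] window [[417.92197609 438.04810784]]
```

View pics/s7.png

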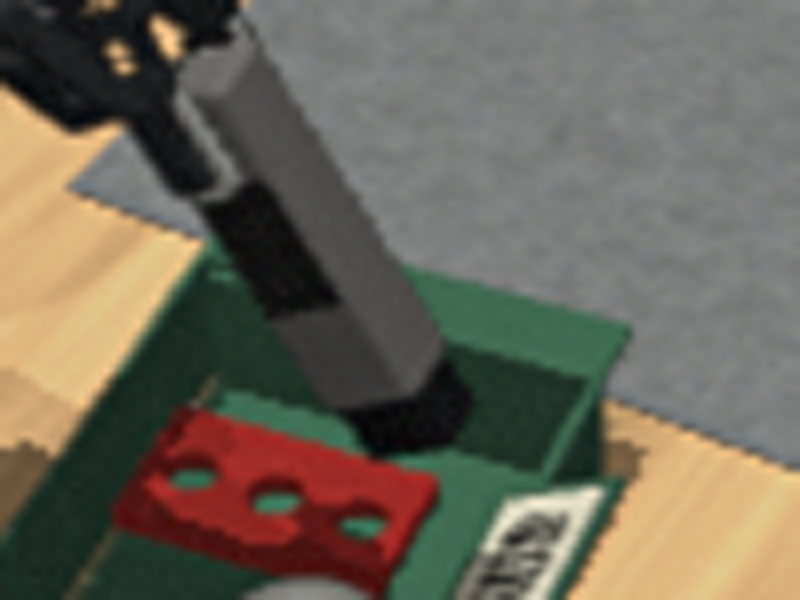

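{"api": "jog_arm", "payload": {
  "motion": [
    [0,[0,0,0],[0,0,0]],
    [0,[0,0,0],[0,0,0]],
    [0,[0,0,0],[0,0,0]],
    [0,[0,0,0],[0,0,0]],
    [0,[0,0,0],[0,0,0]],
    [0,[0,0,0],[0,0,0]],
    [0,[0,0,0],[0,0,0]],
    [0,[0,0,0],[0,0,0]],
    [0,[0,0,0],[0,0,0]],
    [0,[0,0,0],[0,0,0]]
  ]
}}

```text
clock: 41.62
tcp_pos: [0.5858, -0.1444, 0.2484]
orientation: [0.379, 1.911, -1.844]
contact_force: [0.0, -0.3, -1.4]
grip_width: 0.0298
```

{"api": "jog_arm", "payload": {
  "motion": [
    [0,[-0.007,-0.011,0],[0,0,0]],
    [0,[-0.007,-0.012,0],[0,0,0]],
    [0,[-0.006,-0.011,0],[0,0,0]],
    [0,[0,0,0],[0,0,-5]],
    [0,[0,0,0],[0,0,-6]],
    [0,[0,0,0],[0,0,-6]],
    [0,[0,0,0],[0,0,-6]],
    [0,[0,0,0],[0,0,-5]],
    [0,[0,0,0],[0,0,-2]],
    [0,[0,0,0],[0,0,0]]
  ]
}}

```text
clock: 42.45
tcp_pos: [0.5879, -0.1432, 0.2874]
orientation: [-0.145, 2.153, -2.152]
contact_force: [0.3, 0.3, -1.3]
grip_width: 0.029
```

{"api": "jog_arm", "payload": {
  "motion": [
    [0,[0,0,0],[0,0,0]],
    [0,[0,0,0],[0,0,0]]
  ]
}}

```text
clock: 42.62
tcp_pos: [0.5857, -0.1446, 0.2877]
orientation: [-0.141, 2.153, -2.153]
contact_force: [-0.4, 0.1, -0.8]
grip_width: 0.0296
```

Run:
```python
from h import *
plan((.4714,.4197,.29),97.7)
```

```text
tcp [ 0.5857 -0.1446  0.2877] x [-0.991 -0.131 -0.001] y [ 0.001  0.    -1.   ] z [ 0.131 -0.991  0.   ] F [-0.4  0.1 -0.8] w 0.0296
turn (tool, deg) [-0.   -0.18 -0.04]
shift in target axes mm [  37.6   -2.3 -574.5]  in present axes [  39.4   -2.4 -574.4]
```

{"api": "jog_arm", "payload": {
  "motion": [
    [0,[0.002,0,-0.02],[0,0,0]],
    [0,[0.002,0,-0.03],[0,0,0]],
    [0,[0.002,0,-0.035],[0,0,0]],
    [0,[0.002,0,-0.035],[0,0,0]],
    [0,[0.002,0,-0.035],[0,0,0]],
    [0,[0.002,0,-0.035],[0,0,0]],
    [0,[0.003,0,-0.035],[0,0,0]],
    [0,[0.003,0,-0.035],[0,0,0]],
    [0,[0.003,0,-0.035],[0,0,0]],
    [0,[0.003,0,-0.035],[0,0,0]]
  ]
}}

```text
clock: 43.45
tcp_pos: [0.518, 0.1802, 0.2883]
orientation: [-0.139, 2.153, -2.153]
contact_force: [0.8, 0.2, -1.8]
grip_width: 0.0293
```

{"api": "jog_arm", "payload": {
  "motion": [
    [0,[0.003,0,-0.035],[0,0,0]],
    [0,[0.003,0,-0.035],[0,0,0]],
    [0,[0.003,0,-0.035],[0,0,0]],
    [0,[0.003,0,-0.035],[0,0,0]],
    [0,[0.002,0,-0.035],[0,0,0]],
    [0,[0,0,-0.035],[0,0,0]],
    [0,[0,0,-0.03],[0,0,0]],
    [0,[0,0,0],[0,0,0]],
    [0,[0,0,0],[0,0,0]],
    [0,[0,0,0],[0,0,0]]
  ]
}}

```text
clock: 44.28
tcp_pos: [0.474, 0.4143, 0.2878]
orientation: [-0.14, 2.153, -2.155]
contact_force: [-0.7, -0.9, -1.8]
grip_width: 0.0294
```

Run:
```python
from h import *
plan((.4714,.4197,.21),97.7)
```

```text
tcp [0.474  0.4143 0.2878] x [-0.991 -0.13  -0.   ] y [ 0.001 -0.001 -1.   ] z [ 0.13  -0.991  0.001] F [-0.7 -0.9 -1.8] w 0.0294
turn (tool, deg) [-0.06 -0.21 -0.03]
shift in target axes mm [ 1.8 77.8 -5.7]  in present axes [ 1.9 77.8 -5.8]
```

{"api": "jog_arm", "payload": {
  "motion": [
    [0,[0.002,0.02,-0.006],[0,0,0]],
    [0,[0,0.03,0],[0,0,0]],
    [0,[0,0.025,0],[0,0,0]],
    [0,[0,0.005,0],[0,0,0]],
    [0,[0,0,0],[0,0,0]],
    [0,[0,0,0],[0,0,0]],
    [0,[0,0,0],[0,0,0]]
  ]
}}

```text
clock: 44.87
tcp_pos: [0.472, 0.4217, 0.21]
orientation: [-0.138, 2.155, -2.151]
contact_force: [0.9, 0.2, -1.2]
grip_width: 0.0297
```

Run:
```python
from h import *
plan((.4714,.4197,.1395),97.7)
s=grab("scene"); crop(s,240,50,320,110,"s8.png");
```

```text
tcp [0.472  0.4217 0.21  ] x [-0.991 -0.13  -0.003] y [ 0.002  0.002 -1.   ] z [ 0.13  -0.991 -0.002] F [ 0.9  0.2 -1.2] w 0.0297
turn (tool, deg) [ 0.1  -0.22 -0.15]
shift in target axes mm [ 0.8 70.5  1.9]  in present axes [ 1.  70.5  2. ]
```

View pics/s8.png

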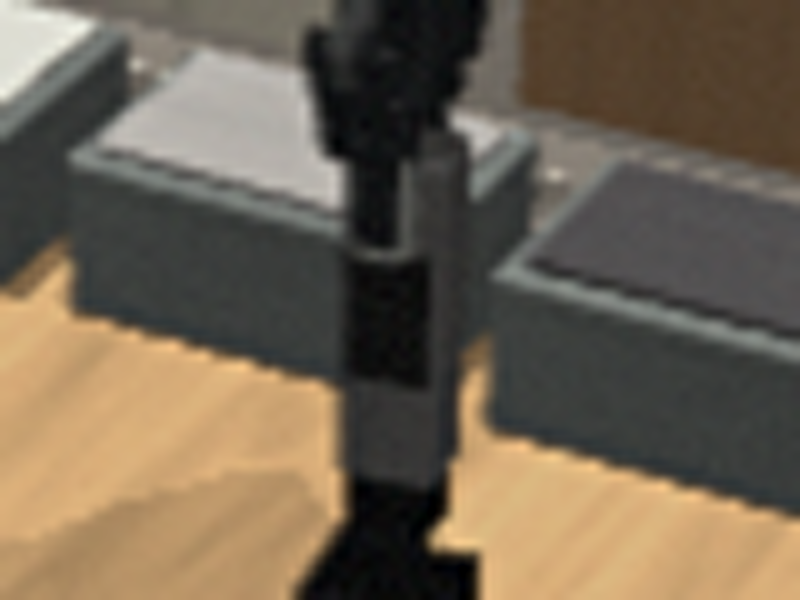

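{"api": "jog_arm", "payload": {
  "motion": [
    [0,[0.001,0.008,0.0015],[0,0,0]],
    [0,[0,0.01,0],[0,0,0]],
    [0,[0,0.01,0],[0,0,0]],
    [0,[0,0,0],[0,0,0]],
    [0,[0,0,0],[0,0,0]]
  ]
}}

```text
clock: 45.33
tcp_pos: [0.4695, 0.4192, 0.1786]
orientation: [-0.144, 2.152, -2.156]
contact_force: [0.3, -0.3, -1.0]
grip_width: 0.0293
```

{"api": "jog_arm", "payload": {
  "motion": [
    [0,[0,0.008,0],[0,0,0]],
    [0,[0,0.01,0],[0,0,0]],
    [0,[0,0.005,0],[0,0,0]],
    [0,[0,0,0],[0,0,0]],
    [0,[0,0,0],[0,0,0]]
  ]
}}

```text
clock: 45.75
tcp_pos: [0.4699, 0.4196, 0.1563]
orientation: [-0.143, 2.153, -2.154]
contact_force: [-0.2, -0.3, -1.2]
grip_width: 0.0295
```

{"api": "jog_arm", "payload": {
  "motion": [
    [0,[0,0.006,0],[0,0,0]],
    [0,[0,0.006,0],[0,0,0]],
    [0,[0,0.004,0],[0,0,0]],
    [0,[0,0,0],[0,0,0]],
    [0,[0,0,0],[0,0,0]]
  ]
}}

```text
clock: 46.17
tcp_pos: [0.4699, 0.4197, 0.1406]
orientation: [-0.142, 2.153, -2.154]
contact_force: [0.1, 0.5, -2.2]
grip_width: 0.0297
```

{"api": "jog_arm", "payload": {
  "motion": [
    [0,[0,0.0015,0],[0,0,0]],
    [0,[0,0,0],[0,0,0]],
    [0,[0,0,0],[0,0,0]],
    [0.65,[0,0,0],[0,0,0]],
    [0.65,[0,0,0],[0,0,0]],
    [0.65,[0,0,0],[0,0,0]],
    [0.65,[0,0,0],[0,0,0]],
    [0.65,[0,-0.02,0],[0,0,0]],
    [0.65,[0,-0.035,0],[0,0,0]],
    [0.65,[0,-0.04,0],[0,0,0]]
  ]
}}

```text
clock: 47.0
tcp_pos: [0.4691, 0.4186, 0.2334]
orientation: [-0.147, 2.152, -2.158]
contact_force: [1.6, 0.8, 0.5]
grip_width: 0.0556
```

{"api": "jog_arm", "payload": {
  "motion": [
    [0.65,[0.01,-0.03,0.02],[0,0,0]],
    [0.65,[0,0,0.035],[0,0,0]],
    [0.65,[0,0,0.035],[0,0,0]],
    [0.65,[0,0,0.035],[0,0,0]],
    [0.65,[0,0,0.035],[0,0,0]],
    [0.65,[0,0,0.03],[0,0,0]],
    [0.65,[0,0,0.02],[0,0,0]],
    [0.65,[0,0,0],[0,0,0]],
    [0.65,[0,0,0],[0,0,0]],
    [0.65,[0,0,0],[0,0,0]]
  ]
}}

```text
clock: 47.83
tcp_pos: [0.4875, 0.2113, 0.2647]
orientation: [-0.142, 2.154, -2.152]
contact_force: [0.5, 1.2, -0.0]
grip_width: 0.0555
```

Run:
```python
from h import *
plan((.4714,.4197,.1395),97.7)
s=grab("scene"); cv2.imwrite("pics/e1.png",cv2.resize(s["image"][:,:,::-1],(800,600)))
crop(s,240,50,320,110,"e2.png"); crop(s,140,140,300,260,"e3.png")
```

```text
tcp [0.4875 0.2113 0.2647] x [-0.991 -0.132 -0.   ] y [ 0.     0.001 -1.   ] z [ 0.132 -0.991 -0.001] F [ 0.5  1.2 -0. ] w 0.0555
turn (tool, deg) [ 0.05 -0.1  -0.03]
shift in target axes mm [ -11.9  125.2 -208.6]  in present axes [ -11.5  125.3 -208.5]
```

View pics/e2.png

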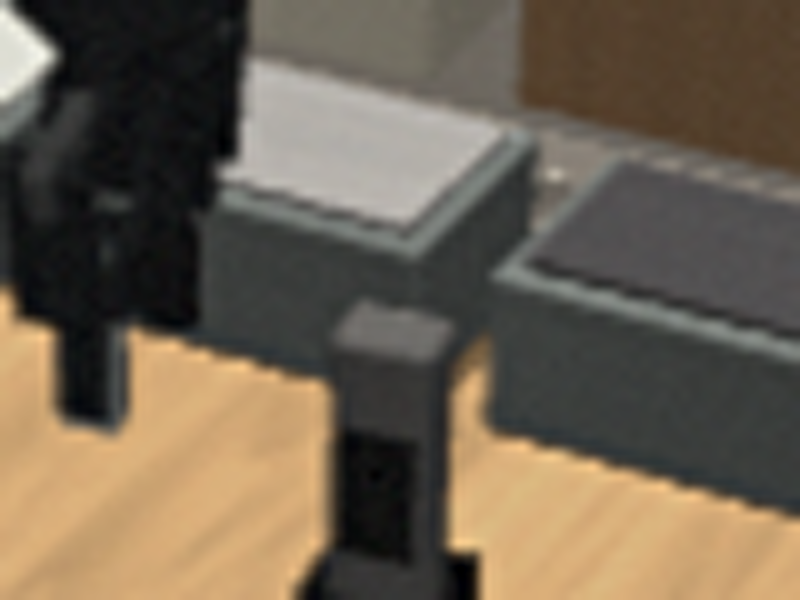

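View pics/e3.png

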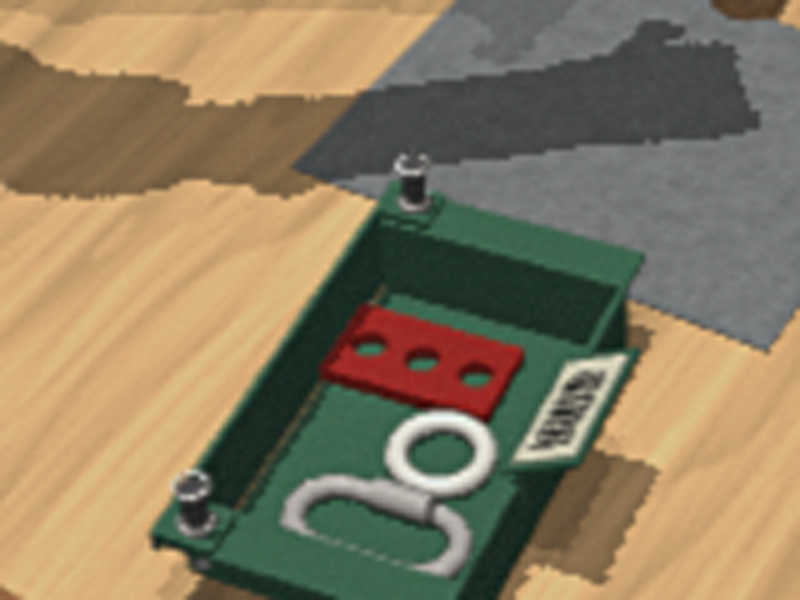

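Run:
```python
from h import *
t=grab("top")
print("label top-view",ray(t,(240+268/3.81-.5,140+107/3.81-.5),.08),"model",bw(.09,0))
s=grab("scene"); print("label scene",ray(s,(140+572/5-.5,140+410/5-.5),.08))
print(r.hand_in())
```

```text
label top-view [[ 0.68290952 -0.12922062  0.08      ]] model [ 0.68099  -0.130685]
label scene [[ 0.68488353 -0.13044777  0.08      ]]
the job is handed in; nothing more can be done
None
```

The job is done and handed in; no verdict was reported. The clock read about 48 s of the 210 s allowed.

- **Packing:** The carabiner, rescue plate and rigging ring were on the mat (no descender) and now lie flat in the bin. The flap was pushed shut until it met its end stop.
- **Pins:** Both pins went into their holes without binding until the collars met the tabs, at about 16–19 N. The last picture shows both upright with collars down.
- **Scan:** I held the scanner still over the label for about 1.8 s. By the measured arm pose the reading point was 1.5 mm from the label's middle and 0.5° off square. Two camera checks place the label 2–4 mm from where I assumed it, well within the 28 mm allowed. The read itself could not be confirmed directly.
- **Return:** The scanner went back nose down into its holder and looks upright there. The arm was clear of everything at hand-in.

No check failed. The torch and tape roll were not touched, though I did not measure them at the end.

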